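Lever the stuck lid off the pot and stow the graded cups

ROBOT

A 6-joint arm with a two-finger parallel gripper is mounted at the origin on the work surface. World frame = base frame: x ahead of the robot, y to its left, z up, the work surface at z = 0. Lengths are in m, angles in rad, forces in N, time in s.
With the tool pointing down it reaches from about 0.425 to 0.95 m from the base axis. Payload 3.5 kg.
Tool frame: the origin (TCP) lies midway between the tips of the shut fingers; the grasp point (between the pads) lies 19 mm behind it; z points along the fingers, y is the direction in which the jaws open and shut (so a half turn about z gives the same grasp; the last joint's range is limited). The gripper opens to 85 mm and grips with 20 to 120 N. Pads are 22 mm wide; open, the fingers measure 114 mm over their backs; the gripper's body (76 mm by 85 mm) begins 54 mm behind the grasp point. The pads swing forward as they close: fully open they stand 13 mm farther back than shut.
Start: joints at [1.081, 0.286, 1.577, -0, 1.279, -0.15], TCP at [0.225, 0.636, 0.231] pointing down, gripper open.
Joint ranges: [-2.77, 2.77], [-0.9, 2.22], [0.21, 2.48], [-1.53, 4.67], [0.24, 2.81], [-2.84, 2.84]. Speed limits (rad/s): [2.79, 2.79, 3.14, 3.14, 3.14, 3.14].

INTERFACE

Orientations are given as a unit quaternion [x, y, z, w].
In Python, from plant import * gives the robot as it stands.
- The arm moves only by the shell command python3 -m jog 'ROWS' [FORCE]. ROWS is a JSON object of lists of equal length, an entry for each row: "travel": the shift along the world's x, y, z in mm, a list of three; "dr": the turn, a rotation vector about the world's x, y, z in degrees, a list of three; "jaw": the closure in counts, from 0 (fully open) to 255 (shut). In form: {"travel": [[x, y, z], ...], "dr": [[wx, wy, wz], ...], "jaw": [jaw, ...]}. A call has 1 to 5 rows; each row shifts and turns the commanded pose from where the row before left it; what a row does not reach is not made up. A row lasts 1/12 s, in which the tool goes at most 41.7 mm and 7.16 degrees, less where a joint would pass 70% of its speed; a pose out of reach is approached as far as the arm can. A call is refused whole if a number of a shift passes 41.7 or a number of a turn 7.16, either way. A call with a gripper value outside its range is refused whole. The fingers move at their own pace and stop on an object; FORCE is the grip in N (left out, the last holds). Time passes only in rows, so rows that do not move let the fingers close. It gives the time, the measured TCP pose, the force and the opening at its end, in the units of the state.
- get_state(): the state, without advancing time (a new reading comes with each control period).
- read_camera(name): name is "scene" or "top" or "wrist"; returns the picture (420x560x3 uint8, red, green, blue); there is no depth.
- camera_info(name): a dict with "K" (3x3 intrinsics, pixels), "R" (3x3) and "t" (3): a world point X has camera coordinates R X + t; the wrist camera has in their place "mount" (4x4, takes a point from camera to tool coordinates, whose origin is the TCP and whose axes are the flange's). Camera axes: x right, y down, z forward; pixel columns grow to the right and rows downward; lengths in m; the calibration is good to about 2 mm. The wrist camera is an equidistant fisheye: a pixel r from the principal point sees the ray r / f radians off the axis. A picture is of the moment at which its call begins: read the wrist's pose just before it. camera_info takes no time and is no camera call.
- sign_off(): hands the job in, once; it reports no verdict.
The state is a dict: "time": time; "qpos": joint angles; "dq": joint speeds; "joint_efforts": joint torques, N m; "eef_pos": TCP position; "tcp_rot": TCP orientation; "contact_force": force on the tool from outside, world axes, zero at the start; "wrist_torque": the same for the moment, N m; "opening": opening from 0.0 (shut) to 1.0 (fully open).
Only numpy, scipy, OpenCV 4.12 (cv2) and the standard library are available. Lean on these libraries where they do the work, as an engineer would, in place of code of your own. Each camera call takes 0.05 s, during which the arm holds its last target. There are 200 camera calls.

TASK

The lid of the green pot is stuck in its clip: lever its tongue loose with the pry bar set on the yellow fulcrum, then lay the lid flat on the cork mat, rib up. Nest all the cups that are on the table upright inside one another in the pot, in size order with the largest outermost and each fully down on the floor of the next, and have the pry bar lying back flat along its red tray. Leave the sanding sleeve, the can and the push block where they stand.

Things in the scene. Friction and masses are not known exactly. Their poses are not given: they have to be found in the camera images.
- pot: Green steel pot fixed to the table, 144 mm outside diameter, wall 4 mm, rim 90 mm above the table; its inside is 136 mm across with a flat floor 30 mm above the table. Origin: on its axis at table level; z up. On its -y side (own frame) stand a sprung clip and then the fulcrum.
- pot_mouth (a point): Centre of the pot's mouth, at rim height (90 mm above the table).
- fulcrum: Yellow fulcrum stand fixed to the pot's foot: 40 mm wide (pot x), 16 mm deep, with a round steel crossbar of 6 mm radius on top running along pot x. Its origin is at table level 140 mm from the pot's axis along the pot's -y; same axes as the pot.
- fulcrum_top (a point): Top of the fulcrum's crossbar, 78 mm above the table, 140 mm from the pot's axis along pot -y.
- lid: Yellow lid, 0.3 kg: a disc 152 mm across, 8 mm thick, lying on the pot's rim, with a 124 mm wide rubber plug 6 mm deep below it and a tongue 40 mm wide, 8 mm thick reaching to 100 mm from the centre along lid -y, towards the fulcrum. Origin: centre of the disc's underside; z up. A black grip rib on top is 12 mm thick (lid x), 70 mm long (lid y), from 8 to 36 mm above the origin.
- lid_tongue (a point): Point on the underside of the lid's tongue, 95 mm from the lid's centre along lid -y. Seated it is 90 mm above the table: 12 mm higher than the top of the fulcrum and 45 mm from it horizontally.
- clip (a point): Middle of the sprung clip, 86 mm from the pot's axis along pot -y, 91 mm high. Two rubber jaws 40 mm apart on posts 76 mm apart squeeze the sides of the tongue, 78 to 94 mm from the lid's centre, and hold it with some 30 N. Raised about 7 mm, the tongue is out and the jaws spring in beneath it; the lid then lies loose on them, slightly tilted, and lifts off by its rib.
- lid_grip (a point): Top of the lid's grip rib, over the lid's centre.
- bar: Pry bar flat in its tray, 0.3 kg. Orange handle 110 mm long, 24 x 24 mm, from x = -110 mm to 0 of its frame; steel blade 18 mm wide (y), 6 mm thick (z), from x = 0 to 125 mm, level with mid-handle. Origin: where the blade begins, on the handle's underside; bar axis 12 mm above it. x points to the tip, z up. Centre of mass near x = -34 mm.
- bar_tip (a point): Tip of the pry bar's blade, 125 mm from the bar's origin along x, mid-thickness. To pry: blade level across the fulcrum, tip some 5 to 12 mm in under the tongue, then swing the handle down by 0.35 to 0.4 rad.
- tray: Red tray fixed to the table, 280 mm (x) by 110 mm (y), floor 5 mm thick, walls 14 mm high over the table and 5 mm thick. Origin: centre of its underside. The bar lies along its x.
- mat: Round cork mat fixed to the table, 180 mm across, 4 mm thick. Origin: centre of its underside. The lid is to lie flat on it (on its plug, so lid origin 10 mm above the table).
- cup_a: Red plastic cup, largest of the graded set (may be absent): round, upright, 116 mm outside and 108 mm inside diameter, 58 mm high to the rim, floor 4 mm thick, 160 g. Origin: centre of its underside; z up; x points to its grip tab, which stands on the rim: 10 mm thick (x, from 54 to 64 mm), 22 mm wide (y), from 58 to 88 mm high. Pinch the tab across its thickness.
- cup_a_grip (a point): Top centre of the red cup's grip tab, 59 mm from the cup's axis along cup x and 88 mm above its underside. Fingers have more room if the tabs of nested cups stand at different angles.
- cup_b: White plastic cup, second of the graded set (may be absent): round, upright, 92 mm outside and 84 mm inside diameter, 66 mm high to the rim, floor 4 mm thick, 130 g. Origin: centre of its underside; z up; x points to its grip tab, which stands on the rim: 10 mm thick (x, from 42 to 52 mm), 22 mm wide (y), from 66 to 96 mm high. Pinch the tab across its thickness.
- cup_b_grip (a point): Top centre of the white cup's grip tab, 47 mm from the cup's axis along cup x and 96 mm above its underside. Fingers have more room if the tabs of nested cups stand at different angles.
- cup_c: Blue plastic cup, third of the graded set (may be absent): round, upright, 68 mm outside and 60 mm inside diameter, 74 mm high to the rim, floor 4 mm thick, 100 g. Origin: centre of its underside; z up; x points to its grip tab, which stands on the rim: 10 mm thick (x, from 30 to 40 mm), 22 mm wide (y), from 74 to 104 mm high. Pinch the tab across its thickness.
- cup_c_grip (a point): Top centre of the blue cup's grip tab, 35 mm from the cup's axis along cup x and 104 mm above its underside. Fingers have more room if the tabs of nested cups stand at different angles.
- cup_d: Grey plastic cup, smallest of the graded set (may be absent): round, upright, 44 mm outside and 36 mm inside diameter, 82 mm high to the rim, floor 4 mm thick, 80 g. Origin: centre of its underside; z up; x points to its grip tab, which stands on the rim: 10 mm thick (x, from 18 to 28 mm), 22 mm wide (y), from 82 to 112 mm high. Pinch the tab across its thickness.
- cup_d_grip (a point): Top centre of the grey cup's grip tab, 23 mm from the cup's axis along cup x and 112 mm above its underside. Fingers have more room if the tabs of nested cups stand at different angles.
- sleeve: Bystander: brown sanding sleeve standing on end, 60 mm across, 100 mm high. Origin: centre of its underside.
- can: Bystander: blue can, 60 mm across, 130 mm high. Origin: centre of its underside.
- block: Bystander: wooden push block, 60 x 130 mm, 52 mm high. Origin: centre of its underside.
Things that resemble listed ones, but are neither listed nor needed, are in the scene too. Leave any black look-alike of the bar alone.

How it is judged:
On the way, in this order (a step that is already met when the one before it is completed fails the run):
1. the pry bar, bearing on the fulcrum, has raised the lid's tongue out of its clip (z of lid_tongue in the frame of pot above 0.097 m and contact force between bar and lid above 1 N and contact force between bar and fulcrum above 1 N), for 0.05 s.
2. the lid lies flat on the mat (horizontal distance between lid and mat below 0.05 m and height (world z) of lid below 0.016 m and angle between lid's own z axis and vertical below 0.1 rad), for 0.2 s.
At the end, for the whole second after the job is handed in: Lid flat (0.1 rad), rib up, on the mat within 50 mm of its centre; every cup present upright (0.1 rad) in the pot, inside every larger one and down on its floor (4 mm); bar flat in the tray, along it within 0.3 rad, origin within 50 mm of its centre; all at rest (all of step 2 and horizontal distance between bar and tray below 0.05 m and height (world z) of bar_tip below 0.027 m and angle between bar's own x axis and vertical between 1.49 and 1.65 rad and angle between the x axis of bar and the x axis of tray, either way round below 0.3 rad and linear speed of each of lid, bar, cup_a, cup_b, cup_c, cup_d below 0.02 m/s and horizontal distance between cup_a and pot below 0.013 m and z of cup_a in the frame of pot between 0.024 and 0.034 m and angle between each of cup_a, cup_b, cup_c, cup_d's own z axis and vertical below 0.1 rad and horizontal distance between cup_b and pot below 0.025 m and z of cup_b in the frame of pot between 0.024 and 0.038 m and horizontal distance between cup_b and cup_a below 0.011 m and horizontal distance between cup_c and pot below 0.037 m and z of cup_c in the frame of pot between 0.024 and 0.042 m and horizontal distance between cup_c and cup_a below 0.023 m and horizontal distance between cup_c and cup_b below 0.011 m and horizontal distance between cup_d and pot below 0.049 m and z of cup_d in the frame of pot between 0.024 and 0.046 m and horizontal distance between cup_d and cup_a below 0.035 m and horizontal distance between cup_d and cup_b below 0.023 m and horizontal distance between cup_d and cup_c below 0.011 m); the robot touches nothing.
It fails at once if the sanding sleeve was moved by more than 30 mm (distance of sleeve from where it was at the start of the episode above 0.03 m).
It fails at once if the can was moved by more than 30 mm (distance of can from where it was at the start of the episode above 0.03 m).
It fails at once if the push block was moved by more than 30 mm (distance of block from where it was at the start of the episode above 0.03 m).
Of cup_a, cup_b, cup_c, cup_d only 3 to 4 are there at a start; the rules pass over those that are not, and their reading is None.
At some moment in a run one of cup_a, cup_b, cup_c may be knocked a few centimetres aside while the robot is not near it.
It also fails if it takes over 208 s, if anything falls off the work surface, if the arm or the gripper's body presses on something with over 40 N, if the wrist force passes 120 N, or if a joint passes its speed limit or range.

## Working session

There is one attempt and no reset: what is moved stays moved. The work goes in short steps, Python scripts to look and compute and a shell command to move; the robot and the scene stay as the last step left them, time stands still between calls to the robot, and variables do not carry over. Pictures are saved under pics/ and viewed, about 12 in all and at most 16, crops included, and the job is handed in when it is done.

```bash
ls; mkdir -p pics; python3 - <<'E'
from plant import *
import cv2,json
print(get_state())
for c in ("scene","top","wrist"):
    print(c,camera_info(c)); cv2.imwrite(f"pics/{c}0.png",read_camera(c)[:,:,::-1])
import numpy as np
a=cv2.imread("pics/top0.png"); cv2.imwrite("pics/top0b.png",cv2.resize(a,(800,600),interpolation=cv2.INTER_CUBIC))
E
```

```text
pics
{'time': 0.0, 'qpos': array([ 1.08096943e+00,  2.87200309e-01,  1.57819454e+00,  1.74938109e-05,
        1.27859949e+00, -1.50008434e-01]), 'dq': array([ 0.00029651,  0.00021829, -0.00011817,  0.00059737, -0.00122321,
        0.00101577]), 'joint_efforts': array([ 6.96307179e-04, -4.05990243e+01, -2.92621851e+01, -1.64907219e-04,
        5.86780894e-03, -1.08936706e-05]), 'eef_pos': array([0.22464577, 0.63581698, 0.22991459]), 'tcp_rot': array([ 1.69095261e-01,  9.85598981e-01, -1.13727982e-03, -3.85599239e-04]), 'contact_force': array([-0.20311163, -0.30339584,  0.51019675]), 'wrist_torque': array([ 0.03026474, -0.00536445, -0.02122204]), 'opening': 1.001106917660409}
scene {'K': array([[418.52298616,   0.        , 276.22112068],
       [  0.        , 418.52298616, 209.80005133],
       [  0.        ,   0.        ,   1.        ]]), 'R': array([[ 0.64753436,  0.76192506,  0.01301771],
       [ 0.55269847, -0.45782217, -0.69636431],
       [-0.52461762,  0.45811469, -0.7175704 ]]), 't': array([-0.33517799, -0.22687843,  1.47521792])}
top {'K': array([[475.69076049,   0.        , 281.01913532],
       [  0.        , 475.69076049, 201.95562217],
       [  0.        ,   0.        ,   1.        ]]), 'R': array([[-0.00434075, -0.99998017, -0.00456225],
       [-0.99594832,  0.00473296, -0.08980284],
       [ 0.08982265,  0.00415395, -0.99594911]]), 't': array([-0.02210194,  0.53297829,  1.30086989])}
wrist {'K': array([[325.1922621 ,   0.        , 281.65657957],
       [  0.        , 325.1922621 , 211.02221723],
       [  0.        ,   0.        ,   1.        ]]), 'mount': array([[ 2.46990880e-04, -9.54148709e-01, -2.99332893e-01,
         7.71873755e-02],
       [ 9.99999435e-01,  5.45113210e-04, -9.12456774e-04,
        -1.25162712e-03],
       [ 1.03378977e-03, -2.99332498e-01,  9.54148304e-01,
        -1.41501904e-01],
       [ 0.00000000e+00,  0.00000000e+00,  0.00000000e+00,
         1.00000000e+00]])}
```

View pics/top0b.png

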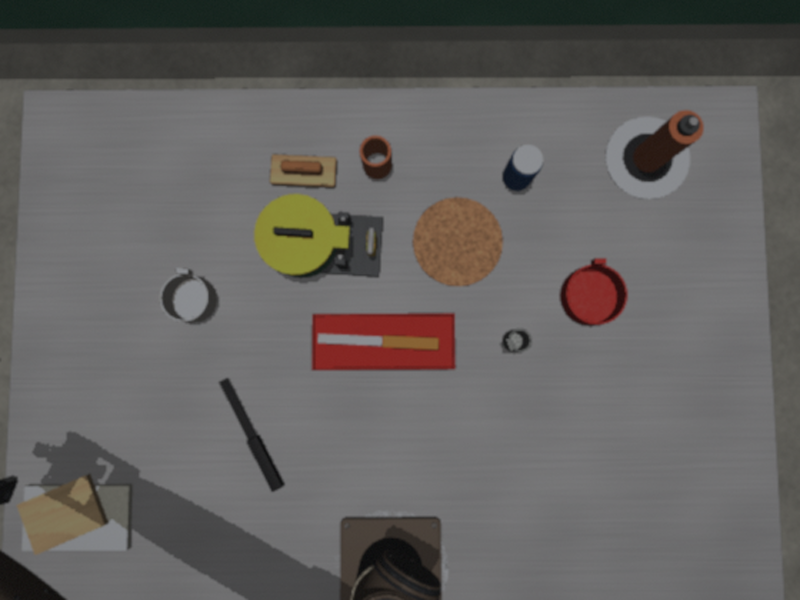

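View pics/scene0.png

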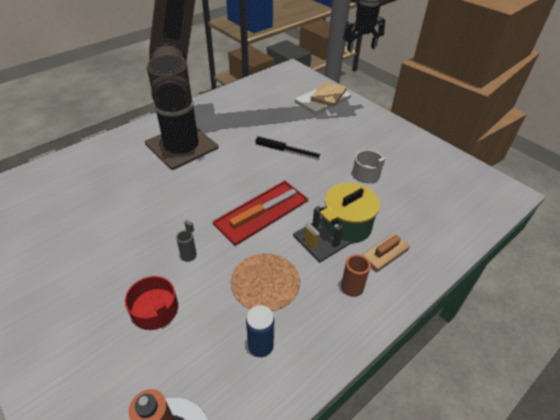

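Top view, in 800-px coordinates: lid (295,235) with the tongue pointing right, fulcrum (371,242), mat (458,241), tray and bar (383,341) with the tip to the left, red cup (594,294), white cup (187,297), grey cup (515,341), can (523,167). The blue cup is not in view. The scene view shows the same, with the terracotta cup as the sleeve or a look-alike.

```bash
cat > h.py <<'E'
import numpy as np, cv2
from scipy.spatial.transform import Rotation as Rn
from scipy.optimize import least_squares
from plant import *
def shot(name,save=None):
    s=get_state(); im=read_camera(name)
    if save: cv2.imwrite(f"pics/{save}.png",im[:,:,::-1])
    return im,s
def back(cam,uv,z,s=None):
    "pixels -> world points on plane z"
    c=camera_info(cam);K=c["K"];uv=np.atleast_2d(np.asarray(uv,float))
    x=(uv-K[:2,2])/K[0,0]
    if cam=="wrist":
        r=np.linalg.norm(x,axis=1,keepdims=True)+1e-12
        d=np.hstack([x/r*np.sin(r),np.cos(r)])
        T=Rn.from_quat(s["tcp_rot"]).as_matrix();M=c["mount"]
        d=d@(T@M[:3,:3]).T; o=s["eef_pos"]+T@M[:3,3]
    else:
        d=np.hstack([x,np.ones((len(x),1))])@c["R"]; o=-c["R"].T@c["t"]
    return o+d*((z-o[2])/d[:,2:3])
def proj(cam,X,s=None):
    c=camera_info(cam);K=c["K"];X=np.atleast_2d(X)
    if cam=="wrist":
        T=Rn.from_quat(s["tcp_rot"]).as_matrix();M=c["mount"]
        p=((X-s["eef_pos"])@T-M[:3,3])@M[:3,:3]
        rr=np.hypot(p[:,0],p[:,1])+1e-12;th=np.arctan2(rr,p[:,2])
        return p[:,:2]/rr[:,None]*th[:,None]*K[0,0]+K[:2,2]
    p=X@c["R"].T+c["t"]; return p[:,:2]/p[:,2:]*K[0,0]+K[:2,2]
def mask(im,h0,h1,s0,v0,v1=256,s1=256):
    hsv=cv2.cvtColor(im,cv2.COLOR_RGB2HSV)
    H,S,V=[hsv[:,:,i].astype(int) for i in range(3)]
    hh=((H>=h0)&(H<=h1)) if h0<=h1 else ((H>=h0)|(H<=h1))
    return (hh&(S>=s0)&(S<s1)&(V>=v0)&(V<v1)).astype(np.uint8)
def blobs(m,amin=60):
    n,l,st,ce=cv2.connectedComponentsWithStats(m)
    return [(i,st[i,4],ce[i].round(1),l==i) for i in range(1,n) if st[i,4]>=amin]
def contour(m):
    cs,_=cv2.findContours(m.astype(np.uint8),cv2.RETR_EXTERNAL,cv2.CHAIN_APPROX_NONE)
    return max(cs,key=len)[:,0,:].astype(float)
def circ(P,r):
    f=least_squares(lambda c:np.hypot(P[:,0]-c[0],P[:,1]-c[1])-r,P[:,:2].mean(0),loss="soft_l1",f_scale=0.001)
    return f.x,np.sqrt(np.mean(f.fun**2))
E
python3 - <<'E'
from h import *
im=cv2.imread("pics/top0.png")[:,:,::-1].copy()
hsv=cv2.cvtColor(im,cv2.COLOR_RGB2HSV)
for n,(u,v) in dict(lid=(275,180),tongue=(340,236),mat=(458,241),tray=(330,325),trayr=(440,360),steel=(350,340),handle=(410,343),red=(594,294),redrim=(563,300),whiterim=(165,310),whitein=(190,297),grey=(515,341),fulc=(371,242),table=(500,450),tile=(300,300),clipP=(343,220)).items():
    print(n,hsv[round(v*.7),round(u*.7)])
for n,a in dict(yellow=(22,35,150,90),orange=(8,21,120,120),red=(172,5,150,80)).items():
    for b in blobs(mask(im,*a)): print(n,b[1],b[2],back("top",b[2],0.0)[0].round(3))
E
```

```text
lid [ 22  86 136]
tongue [ 30 155 140]
mat [ 13 119 126]
tray [  1 188 134]
trayr [  1 187 134]
steel [108   9 144]
handle [ 17 158 136]
red [  1 174 133]
redrim [  0 170  42]
whiterim [105   4 116]
whitein [110  11 143]
grey [ 45   4 121]
fulc [  0   2 106]
table [120   2 116]
tile [120   2 115]
clipP [120   3  73]
yellow 2345 [208.4 164.2] [0.644 0.183 0.   ]
orange 147 [477.9  90. ] [ 0.857 -0.595  0.   ]
orange 68 [337.2 158.5] [ 0.659 -0.186  0.   ]
orange 316 [286.8 239. ] [ 0.43 -0.04  0.  ]
red 1096 [413.8 207. ] [ 0.519 -0.4    0.   ]
red 2997 [268.8 238.7] [0.431 0.01  0.   ]
```

```bash
python3 - <<'E'
from h import *
im=cv2.imread("pics/top0.png")[:,:,::-1].copy()
y=max(blobs(mask(im,18,36,80,70)),key=lambda b:b[1] if abs(b[2][0]-208)<15 else 0)
print("yel",y[1],y[2])
P=back("top",contour(y[3]),0.098); c,e=circ(P,0.076); print("lid",c.round(4),e)
d=P[:,:2]-c; far=np.linalg.norm(d,axis=1)>0.085; m=d[far].mean(0); print("tongue dir deg",np.degrees(np.arctan2(m[1],m[0])).round(1),"far",np.linalg.norm(d,axis=1).max())
black=mask(im,0,180,0,0,60)
for b in blobs(black,20):
    if np.hypot(*(b[2]-y[2]))<45: 
        r=cv2.minAreaRect(back("top",contour(b[3]),0.12)[:,:2].astype(np.float32)*1000); print("blk",b[1],b[2],r)
h=[b for b in blobs(mask(im,8,21,100,100)) if abs(b[2][0]-287)<15][0]
print("handle",cv2.minAreaRect(back("top",contour(h[3]),0.029)[:,:2].astype(np.float32)*1000))
t=[b for b in blobs(mask(im,172,5,120,70)) if abs(b[2][0]-269)<15][0]
print("tray",cv2.minAreaRect(back("top",contour(t[3]),0.010)[:,:2].astype(np.float32)*1000))
s=np.zeros_like(t[3]); s[225:252,215:270]=1
st=mask(im,0,180,0,120,256,60)*s
for b in blobs(st,30): print("steel",b[1],b[2],cv2.minAreaRect(back("top",contour(b[3]),0.020)[:,:2].astype(np.float32)*1000))
m=[b for b in blobs(mask(im,8,18,70,70)) if np.hypot(b[2][0]-321,b[2][1]-169)<25]
for b in m: print("mat",b[1],circ(back("top",contour(b[3]),0.004),0.09))
r=[b for b in blobs(mask(im,172,6,120,40)) if abs(b[2][0]-414)<15][0]
print("red",r[1],circ(back("top",contour(r[3]),0.058),0.058))
big=cv2.resize(im,None,fx=4,fy=4,interpolation=cv2.INTER_CUBIC)
A=big[4*180:4*235,4*105:4*160]; B=big[4*225:4*255,4*340:4*380]; C=big[4*175:4*235,4*385:4*445]
D=big[4*130:4*205,4*175:4*275]
W=np.zeros((240+300,800,3),np.uint8)
W[:220,:220]=A;W[:120,230:390]=B;W[:240,400:640]=C;W[240:540,:400]=D
cv2.imwrite("pics/crop1.png",W[:,:,::-1])
E
```

```text
yel 2571 [208.2 163.8]
lid [0.6293 0.1716] 0.008045866669564578
tongue dir deg -93.5 far 0.09985014121626744
blk 30 [211.9 120.5] ((739.720703125, 156.60287475585938), (65.69628143310547, 2.6765527725219727), 89.68160247802734)
blk 70 [242.1 154.8] ((650.6629028320312, 76.68235778808594), (32.995582580566406, 22.36180305480957), 75.53277587890625)
blk 129 [205.1 162.5] ((628.4965209960938, 172.55381774902344), (68.75918579101562, 12.711173057556152), 85.26798248291016)
blk 349 [234.7 182.1] ((568.2520751953125, 101.19493103027344), (57.64505386352539, 134.7680206298828), 38.859195709228516)
handle ((428.818115234375, -40.53401184082031), (105.84614562988281, 24.375112533569336), 86.58277893066406)
tray ((430.5530700683594, 12.546340942382812), (274.9104309082031, 105.95230865478516), 89.75839233398438)
steel 291 [245.1 237.4] ((435.114013671875, 77.13951873779297), (125.23310089111328, 18.031038284301758), 87.02647399902344)
mat 3026 (array([ 0.62945924, -0.1357691 ]), np.float64(0.002708436195448918))
red 1548 (array([ 0.5184949 , -0.38948962]), np.float64(0.003650839334567723))
```

View pics/crop1.png

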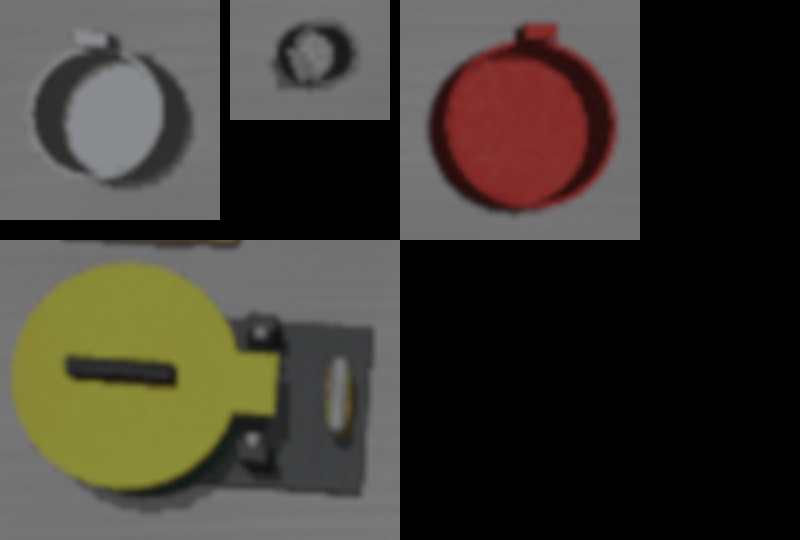

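```bash
python3 -m jog '{"travel":[[19,-36,0],[19,-36,0],[19,-36,0],[19,-36,0],[19,-36,0]],"dr":[[0,0,-6.1],[0,0,-6.1],[0,0,-6.1],[0,0,-6.1],[0,0,-6.1]],"jaw":[100,100,100,100,100]}' 60
python3 -m jog '{"travel":[[19,-36,0],[19,-36,0],[19,-36,0],[19,-36,0],[19,-36,0]],"dr":[[0,0,-6.1],[0,0,-6.1],[0,0,-6.1],[0,0,-6.1],[0,0,-6.1]],"jaw":[100,100,100,100,100]}'
python3 -m jog '{"travel":[[18,-37,0],[18,-37,0],[-3,-38,0],[-3,-38,0],[-3,-38,0]],"dr":[[0,0,-6.1],[0,0,-6.1],[0,0,0],[0,0,0],[0,0,0]],"jaw":[100,100,100,100,100]}'
python3 -m jog '{"travel":[[-3,-38,0],[-3,-38,0],[-3,-38,-30],[0,0,-35],[0,0,0]],"dr":[[0,0,0],[0,0,0],[0,0,0],[0,0,0],[0,0,0]],"jaw":[100,100,100,100,100]}'
python3 - <<'E'
from h import *
im,s=shot("wrist","w1"); print(s["eef_pos"],Rn.from_quat(s["tcp_rot"]).as_matrix().round(3),s["opening"],s["contact_force"])
E
```

```text
time: 0.57
eef_pos: [0.3201, 0.4546, 0.2308]
tcp_rot: [0.424, 0.905, -0.0, -0.0]
contact_force: [1.1, 0.8, 0.3]
opening: 0.604
time: 0.98
eef_pos: [0.4152, 0.2746, 0.2312]
tcp_rot: [0.648, 0.762, 0.0, 0.0]
contact_force: [0.9, 0.9, 0.4]
opening: 0.609
time: 1.4
eef_pos: [0.4415, 0.0866, 0.231]
tcp_rot: [0.723, 0.69, -0.0, -0.0]
contact_force: [1.2, -0.0, -0.2]
opening: 0.611
time: 1.82
eef_pos: [0.4289, -0.0208, 0.1644]
tcp_rot: [0.725, 0.689, -0.003, -0.005]
contact_force: [-1.1, 1.1, -0.6]
opening: 0.609
[ 0.42892857 -0.02076714  0.16441383] [[ 0.051  0.999 -0.012]
 [ 0.999 -0.051  0.003]
 [ 0.003 -0.012 -1.   ]] 0.6086314687902508 [-1.0886589   1.14174228 -0.57198755]
```

View pics/w1.png

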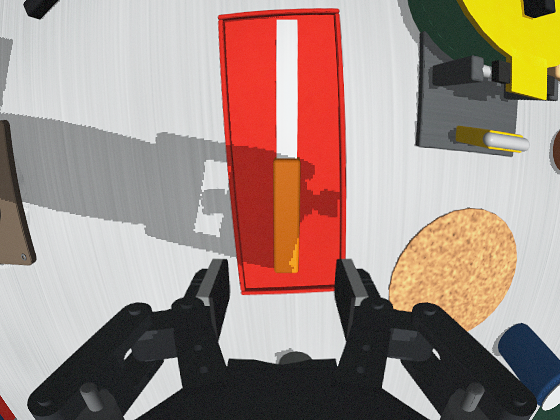

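The wrist view shows the bar down the middle of the tray: blade tip (287,19), blade/handle joint (287,158), handle end (287,272). The mat is at right and the fulcrum is at (490,140).

```bash
python3 - <<'E'
from h import *
im=cv2.imread("pics/w1.png")[:,:,::-1].copy(); s=get_state()
h=[b for b in blobs(mask(im,9,22,120,60)) if abs(b[2][0]-287)<15 and b[1]<4000]
for b in h: print("handle",b[1],b[2],cv2.minAreaRect(back("wrist",contour(b[3]),0.029,s)[:,:2].astype(np.float32)*1000))
z=np.zeros(im.shape[:2],np.uint8); z[0:200,255:320]=1
for b in blobs(mask(im,0,180,0,200,256,60)*z): print("blade",b[1],cv2.minAreaRect(back("wrist",contour(b[3]),0.020,s)[:,:2].astype(np.float32)*1000))
print(back("wrist",[[287,19],[287,158]],0.020,s).round(4), back("wrist",[[287,272]],0.029,s).round(4))
E
```

```text
handle 2965 [286.1 214.3] ((431.1800537109375, -38.855838775634766), (110.97843933105469, 23.75417709350586), 87.14559173583984)
blade 584 ((441.2405090332031, 154.52000427246094), (10.067928314208984, 56.443973541259766), 87.45084381103516)
blade 2823 ((437.0067138671875, 77.34901428222656), (124.22916412353516, 18.394306182861328), 87.16639709472656)
[[0.4405 0.1403 0.02  ]
 [0.4345 0.0143 0.02  ]] [[ 0.4297 -0.0943  0.029 ]]
```

```bash
python3 -m jog '{"travel":[[3,-9,-35],[0,0,-38],[0,0,-38],[0,0,-30],[0,0,-10]],"dr":[[0,0,0],[0,0,0],[0,0,0],[0,0,0],[0,0,0]],"jaw":[100,100,100,100,100]}'
python3 -m jog '{"travel":[[0,0,-6],[0,0,0],[0,0,0],[0,0,0]],"dr":[[0,0,0],[0,0,0],[0,0,0],[0,0,0]],"jaw":[100,100,100,100]}'
python3 -m jog '{"travel":[[0,0,0],[0,0,0],[0,0,0],[0,0,0],[0,0,0]],"dr":[[0,0,0],[0,0,0],[0,0,0],[0,0,0],[0,0,0]],"jaw":[255,255,255,255,255]}' 100
python3 -m jog '{"travel":[[0,0,0],[0,0,0],[0,0,0],[0,0,0],[0,0,0]],"dr":[[0,0,0],[0,0,0],[0,0,0],[0,0,0],[0,0,0]],"jaw":[255,255,255,255,255]}' 100
```

```text
time: 2.28
eef_pos: [0.4343, -0.0275, 0.0169]
tcp_rot: [0.723, 0.691, -0.002, -0.003]
contact_force: [-1.1, -0.4, -0.3]
opening: 0.609
time: 2.62
eef_pos: [0.4385, -0.0296, 0.0159]
tcp_rot: [0.723, 0.691, 0.001, 0.002]
contact_force: [-0.2, 0.5, -0.4]
opening: 0.61
time: 3.03
eef_pos: [0.4365, -0.0293, 0.0149]
tcp_rot: [0.723, 0.69, -0.0, -0.0]
contact_force: [-4.6, 1.0, 9.2]
opening: 0.255
time: 3.45
eef_pos: [0.4365, -0.0293, 0.0149]
tcp_rot: [0.723, 0.691, -0.0, -0.0]
contact_force: [-4.3, 1.6, 8.4]
opening: 0.251
```

```bash
python3 -m jog '{"travel":[[5,0,2],[5,0,0],[5,0,0],[5,0,0],[0,0,0]],"dr":[[0,0,0],[0,0,0],[0,0,0],[0,0,0],[0,0,0]],"jaw":[255,255,255,255,255]}'
python3 -c "
from h import *
im,s=shot('wrist','w2');print(s['qpos'],s['eef_pos'],s['contact_force'])"
```

```text
time: 3.87
eef_pos: [0.4576, -0.0294, 0.0156]
tcp_rot: [0.723, 0.69, 0.0, 0.0]
contact_force: [-0.2, 0.1, -2.8]
opening: 0.251
[-2.86167484e-01  1.18577409e-01  2.22724673e+00  1.38795494e-04
  7.94613577e-01 -2.39690152e-01] [ 0.45757439 -0.02943539  0.01557389] [-0.17014163  0.0903954  -2.83863525]
```

View pics/w2.png

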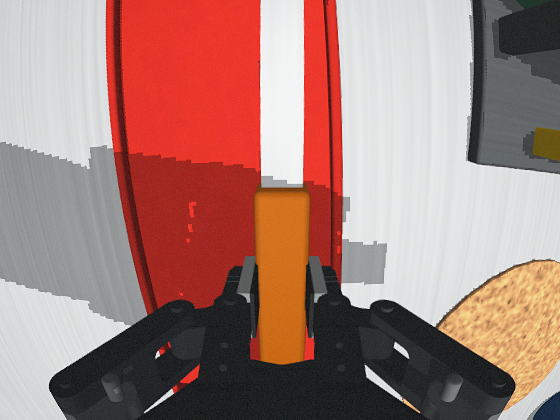

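The bar is held by the handle (joint at (282,188)) and slid 20 mm across the tray. I'll regrip it deeper.

```bash
python3 -m jog '{"travel":[[0,0,-1],[0,0,0],[0,0,0],[0,0,0],[0,0,0]],"dr":[[0,0,0],[0,0,0],[0,0,0],[0,0,0],[0,0,0]],"jaw":[255,120,120,120,120]}'
python3 -m jog '{"travel":[[0,0,-4],[0,0,-4],[0,0,0],[0,0,0],[0,0,0]],"dr":[[0,0,0],[0,0,0],[0,0,0],[0,0,0],[0,0,0]],"jaw":[120,120,120,120,255]}'
python3 -m jog '{"travel":[[0,0,0],[0,0,0],[0,0,0],[0,0,0],[0,0,0]],"dr":[[0,0,0],[0,0,0],[0,0,0],[0,0,0],[0,0,0]],"jaw":[255,255,255,255,255]}' 110
```

```text
time: 4.33
eef_pos: [0.4565, -0.0293, 0.0147]
tcp_rot: [0.723, 0.69, 0.0, 0.0]
contact_force: [0.6, 0.2, 0.4]
opening: 0.529
time: 4.75
eef_pos: [0.4623, -0.0299, 0.0125]
tcp_rot: [0.724, 0.69, 0.004, 0.004]
contact_force: [1.5, 7.7, 30.4]
opening: 0.404
time: 5.17
eef_pos: [0.4658, -0.0307, 0.0137]
tcp_rot: [0.724, 0.69, 0.006, 0.008]
contact_force: [3.3, 4.8, 26.6]
opening: 0.243
```

```bash
python3 -m jog '{"travel":[[0,0,20],[0,0,30],[0,0,35],[0,0,35],[0,0,0]],"dr":[[0,0,0],[0,0,0],[0,0,0],[0,0,0],[0,0,0]],"jaw":[255,255,255,255,255]}' 110
python3 -m jog '{"travel":[[30,-22,0],[30,-22,0],[30,-22,0],[30,-22,0],[20,-20,0]],"dr":[[0,0,0],[0,0,0],[0,0,0],[0,0,-1.6],[0,0,0]],"jaw":[255,255,255,255,255]}'
python3 -m jog '{"travel":[[0,0,-20],[0,0,0],[0,0,0]],"dr":[[0,0,0],[0,0,0],[0,0,0]],"jaw":[255,255,255]}'
python3 - <<'E'
from h import *
im,s=shot("wrist","w3"); print(s["eef_pos"],Rn.from_quat(s["tcp_rot"]).as_matrix().round(3),s["opening"],s["contact_force"])
E
```

```text
time: 5.58
eef_pos: [0.4607, -0.0304, 0.1333]
tcp_rot: [0.723, 0.691, 0.003, 0.006]
contact_force: [1.4, -1.1, -1.7]
opening: 0.251
time: 6.0
eef_pos: [0.5977, -0.1384, 0.1244]
tcp_rot: [0.733, 0.68, -0.0, -0.001]
contact_force: [-0.1, 0.3, -2.3]
opening: 0.246
time: 6.25
eef_pos: [0.5939, -0.1364, 0.1027]
tcp_rot: [0.733, 0.68, -0.002, -0.004]
contact_force: [-1.3, -0.1, -2.8]
opening: 0.243
[ 0.59392406 -0.13642051  0.10267553] [[ 0.075  0.997 -0.007]
 [ 0.997 -0.075  0.003]
 [ 0.003 -0.007 -1.   ]] 0.24315171103177452 [-1.29888214 -0.0761799  -2.78565968]
```

View pics/w3.png

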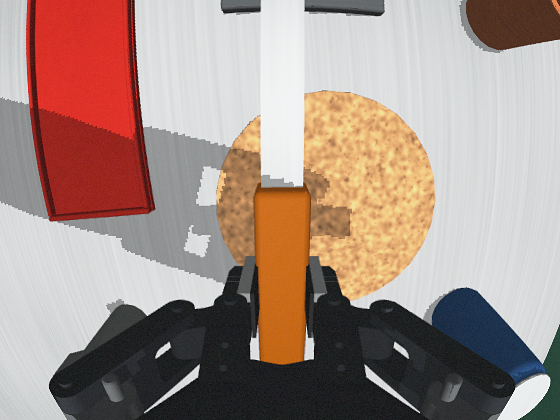

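The bar is level in the grip with its handle front edge at (282,187). The blade passes over the mat toward the fulcrum plate at (300,5).

```bash
python3 - <<'E'
from h import *
im=cv2.imread("pics/w3.png")[:,:,::-1].copy(); s=get_state()
for z in (.108,.118,.122): print(z,back("wrist",[[282,187],[282,20]],z,s).round(4))
top,_=shot("top","t1"); sc,_=shot("scene","s1")
# blade tip in the two fixed views
R=Rn.from_quat(s["tcp_rot"]).as_matrix()
for ax in (0.171,):
    X=s["eef_pos"]+R@[ax,0,-.003]; print("tip guess",X.round(4),proj("top",X).round(1),proj("scene",X).round(1))
ut=proj("top",X)[0];us=proj("scene",X)[0]
def crop(im,u,n,k): 
    a=im[int(u[1])-n:int(u[1])+n,int(u[0])-n:int(u[0])+n]; return cv2.resize(a,(2*n*k,2*n*k),interpolation=cv2.INTER_CUBIC)
W=np.hstack([crop(top,ut,50,4),crop(sc,us,50,4)]); print("origins",(ut.astype(int)-50),(us.astype(int)-50))
cv2.imwrite("pics/c2.png",W[:,:,::-1])
E
```

```text
0.108 [[ 0.597  -0.0934  0.108 ]
 [ 0.6024 -0.0212  0.108 ]]
0.118 [[ 0.5972 -0.0911  0.118 ]
 [ 0.6022 -0.0241  0.118 ]]
0.122 [[ 0.5973 -0.0901  0.122 ]
 [ 0.6022 -0.0253  0.122 ]]
tip guess [0.6073 0.0341 0.1074] [[258.4 170.9]] [[308.9 216.8]]
origins [208 120] [258 166]
```

View pics/c2.png

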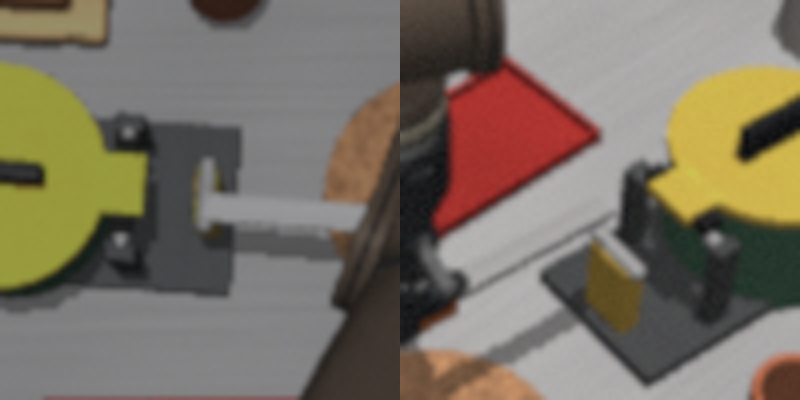

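```bash
python3 - <<'E'
from h import *
T=back("top",[[243.9,165.5]],.098)[0]; F=back("top",[[259.7,168.0]],.078)[0]; tip=back("top",[[258.4,171.9]],.1077)[0]
L=np.array([.6293,.1716]); rib=np.array([.6285,.1726])
print("tongue end",T,"fulc",F,"tip",tip)
for a,b in ((L,T),(L,F),(T,F)): d=b[:2]-a[:2]; print(np.linalg.norm(d),np.degrees(np.arctan2(d[1],d[0])))
# scene checks
print(proj("scene",[.629,.172,.09]),proj("scene",np.append(T[:2],.098)), proj("scene",np.append(F[:2],.078)),proj("scene",[0.6073,.0341,.1074]))
E
```

```text
tongue end [0.6235807  0.07303339 0.098     ] fulc [0.6199352  0.03217325 0.078     ] tip [0.60477538 0.03412806 0.1077    ]
0.09873240385629203 -93.32085014856075
0.13974090070594022 -93.8425814045326
0.041022442892881976 -95.09836214110005
[[349.98259959 202.34632676]] [[323.5016572  215.86150901]] [[310.86546642 227.43273068]] [[308.87582299 216.82175701]]
```

```bash
python3 -m jog '{"travel":[[17,25,0],[0,0,-10],[0,0,-8],[0,0,0],[0,0,0]],"dr":[[0,0,0],[0,0,0],[0,0,0],[0,0,0],[0,0,0]],"jaw":[255,255,255,255,255]}'
python3 -m jog '{"travel":[[0,0,-2],[0,0,0],[0,0,0]],"dr":[[0,0,0],[0,0,0],[0,0,0]],"jaw":[255,255,255]}'
python3 -m jog '{"travel":[[0,0,-2],[0,0,0],[0,0,0]],"dr":[[0,0,0],[0,0,0],[0,0,0]],"jaw":[255,255,255]}'
python3 -m jog '{"travel":[[0,0,-1],[0,0,0],[0,0,0]],"dr":[[0,0,0],[0,0,0],[0,0,0]],"jaw":[255,255,255]}'
```

```text
time: 6.82
eef_pos: [0.6123, -0.112, 0.0878]
tcp_rot: [0.733, 0.68, -0.001, -0.001]
contact_force: [0.2, -0.5, -2.4]
opening: 0.25
time: 7.07
eef_pos: [0.6134, -0.1126, 0.0869]
tcp_rot: [0.733, 0.68, 0.0, 0.0]
contact_force: [0.7, 1.2, -3.1]
opening: 0.25
time: 7.32
eef_pos: [0.6133, -0.1123, 0.0845]
tcp_rot: [0.733, 0.68, -0.0, -0.0]
contact_force: [0.2, -0.3, -3.3]
opening: 0.247
time: 7.57
eef_pos: [0.6133, -0.1122, 0.0834]
tcp_rot: [0.733, 0.68, -0.0, -0.0]
contact_force: [-0.3, 0.6, -3.1]
opening: 0.251
```

```bash
python3 -m jog '{"travel":[[-2,0,-1],[0,0,-1],[0,0,0],[0,0,0]],"dr":[[0,0,0],[0,0,0],[0,0,0],[0,0,0]],"jaw":[255,255,255,255]}'
python3 -m jog '{"travel":[[0,0,-1],[0,0,0],[0,0,0]],"dr":[[0,0,0],[0,0,0],[0,0,0]],"jaw":[255,255,255]}'
python3 -m jog '{"travel":[[0,0,-1],[0,0,0],[0,0,0]],"dr":[[0,0,0],[0,0,0],[0,0,0]],"jaw":[255,255,255]}'
python3 -m jog '{"travel":[[0,0,-1],[0,0,0],[0,0,0]],"dr":[[0,0,0],[0,0,0],[0,0,0]],"jaw":[255,255,255]}'
```

```text
time: 7.9
eef_pos: [0.6112, -0.1122, 0.0814]
tcp_rot: [0.733, 0.68, -0.0, -0.0]
contact_force: [-0.3, 0.6, -3.1]
opening: 0.245
time: 8.15
eef_pos: [0.6113, -0.1122, 0.0805]
tcp_rot: [0.733, 0.68, -0.0, -0.0]
contact_force: [0.4, -1.0, -3.2]
opening: 0.25
time: 8.4
eef_pos: [0.6113, -0.1122, 0.0794]
tcp_rot: [0.733, 0.68, -0.0, -0.0]
contact_force: [-0.0, 0.1, -3.0]
opening: 0.25
time: 8.65
eef_pos: [0.6113, -0.1122, 0.0784]
tcp_rot: [0.733, 0.68, -0.0, -0.0]
contact_force: [-1.0, 0.1, -3.1]
opening: 0.247
```

```bash
python3 -m jog '{"travel":[[0,0,-1],[0,0,0],[0,0,0]],"dr":[[0,0,0],[0,0,0],[0,0,0]],"jaw":[255,255,255]}'
python3 -m jog '{"travel":[[0,0,-1],[0,0,0],[0,0,0]],"dr":[[0,0,0],[0,0,0],[0,0,0]],"jaw":[255,255,255]}'
python3 -m jog '{"travel":[[0,0,-1],[0,0,0],[0,0,0]],"dr":[[0,0,0],[0,0,0],[0,0,0]],"jaw":[255,255,255]}'
```

```text
time: 8.9
eef_pos: [0.6114, -0.1122, 0.0776]
tcp_rot: [0.733, 0.68, 0.0, 0.0]
contact_force: [-0.4, -0.6, -1.7]
opening: 0.248
time: 9.15
eef_pos: [0.6115, -0.1122, 0.0768]
tcp_rot: [0.733, 0.68, 0.0, 0.0]
contact_force: [0.3, -0.4, -1.5]
opening: 0.245
time: 9.4
eef_pos: [0.6115, -0.1123, 0.0759]
tcp_rot: [0.733, 0.68, 0.0, 0.0]
contact_force: [-0.4, -0.8, -2.3]
opening: 0.245
```

```bash
python3 -m jog '{"travel":[[0,0,3],[0,0,0],[1,7,0],[0,7,0],[0,0,0]],"dr":[[0,0,0],[0,0,0],[0,0,0],[0,0,0],[0,0,0]],"jaw":[255,255,255,255,255]}'
python3 -m jog '{"travel":[[0,4,0],[0,4,0],[0,0,0],[0,0,0]],"dr":[[0,0,0],[0,0,0],[0,0,0],[0,0,0]],"jaw":[255,255,255,255]}'
python3 - <<'E'
from h import *
top,s=shot("top","t2"); sc,_=shot("scene","s2"); w,_=shot("wrist","w4"); print(s["eef_pos"],s["contact_force"])
def crop(im,u,n,k): 
    a=im[int(u[1])-n:int(u[1])+n,int(u[0])-n:int(u[0])+n]; return cv2.resize(a,(2*n*k,2*n*k),interpolation=cv2.INTER_CUBIC)
W=np.hstack([crop(top,(245,165),40,5),crop(sc,(315,220),40,5)])
cv2.imwrite("pics/c3.png",W[:,:,::-1])
E
```

```text
time: 9.82
eef_pos: [0.6119, -0.0965, 0.078]
tcp_rot: [0.733, 0.681, -0.0, -0.001]
contact_force: [-0.1, 0.1, -2.7]
opening: 0.246
time: 10.15
eef_pos: [0.6123, -0.0899, 0.0785]
tcp_rot: [0.733, 0.68, -0.0, -0.0]
contact_force: [-0.2, -0.8, -3.4]
opening: 0.253
[ 0.61231512 -0.08991744  0.0784986 ] [-0.22856717 -0.77769046 -3.42288026]
```

View pics/c3.png

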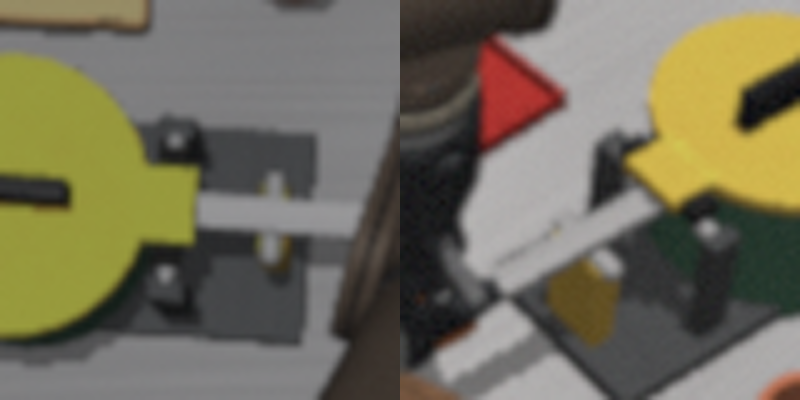

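The blade sits across the fulcrum, centred and about 7 to 8 mm under the tongue. Now the pry.

```bash
python3 -m jog '{"travel":[[0,0,-1],[0,0,-7.7],[0,0.4,-7.7],[0,0.8,-7.6],[0,0,0]],"dr":[[0,0,0],[3.6,-0.25,0],[3.6,-0.25,0],[3.6,-0.25,0],[0,0,0]],"jaw":[255,255,255,255,255]}' 120
python3 -m jog '{"travel":[[0.1,1.4,-7.6],[0.1,1.8,-7.5],[0,0,0]],"dr":[[3.6,-0.25,0],[3.6,-0.25,0],[0,0,0]],"jaw":[255,255,255]}'
python3 -m jog '{"travel":[[0.1,2.3,-7.3],[0,0,0],[0,0,0],[0,0,0]],"dr":[[3.6,-0.25,0],[0,0,0],[0,0,0],[0,0,0]],"jaw":[255,255,255,255]}'
python3 - <<'E'
from h import *
top,s=shot("top","t3"); sc,_=shot("scene","s3"); print(s["eef_pos"],s["contact_force"])
def crop(im,u,n,k): 
    a=im[int(u[1])-n:int(u[1])+n,int(u[0])-n:int(u[0])+n]; return cv2.resize(a,(2*n*k,2*n*k),interpolation=cv2.INTER_CUBIC)
W=np.hstack([crop(top,(245,165),40,5),crop(sc,(315,220),40,5)])
cv2.imwrite("pics/c4.png",W[:,:,::-1])
E
```

```text
time: 10.72
eef_pos: [0.6124, -0.0888, 0.0541]
tcp_rot: [0.731, 0.676, 0.071, -0.067]
contact_force: [-0.4, 5.5, 1.0]
opening: 0.24
time: 10.97
eef_pos: [0.612, -0.0866, 0.0382]
tcp_rot: [0.724, 0.671, 0.114, -0.108]
contact_force: [0.1, -0.3, -3.0]
opening: 0.244
time: 11.3
eef_pos: [0.6139, -0.0844, 0.0349]
tcp_rot: [0.72, 0.669, 0.137, -0.127]
contact_force: [-3.2, 1.8, 6.7]
opening: 0.244
[ 0.61394809 -0.08438719  0.03489755] [-3.16720464  1.82034984  6.68628658]
```

View pics/c4.png

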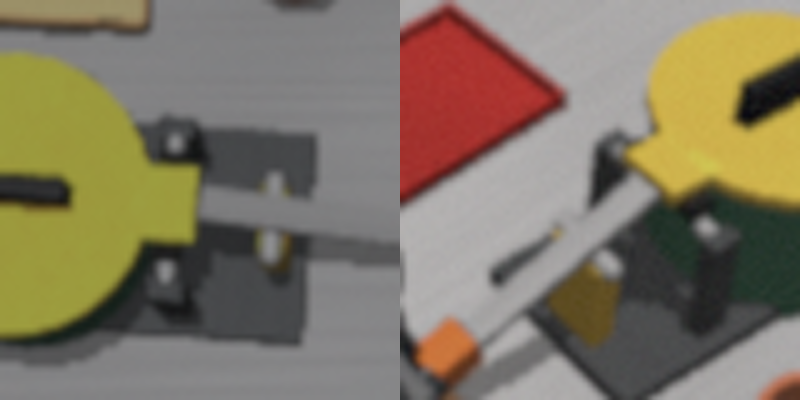

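```bash
python3 - <<'E'
from h import *
d=np.array([.0698,.9976,0]); C=np.array([.6199,.0322,.072])
for th in (0,.1,.2,.3,.38):
    b=d*np.cos(th)+[0,0,np.sin(th)]; n=-d*np.sin(th)+[0,0,np.cos(th)]
    A=C+9*.001*n
    J=A-b*.077+n*.012; tip=A+b*.048
    for nm,X in (("J",J),("tip",tip)):
        p=proj("scene",X)[0]; q=proj("top",X)[0]
        print(th,nm,X.round(3),"scene crop",((p-[275,180])*5+[402,2]).round(0),"top crop",((q-[205,125])*5+2).round(0))
s=get_state(); print(s["eef_pos"],s["contact_force"],s["wrist_torque"],s["qpos"])
im,s=shot("wrist","w5")
E
```

```text
0 J [ 0.615 -0.045  0.093] scene crop [467. 285.] top crop [419. 222.]
0 tip [0.623 0.08  0.081] scene crop [650. 197.] top crop [186. 210.]
0.1 J [ 0.614 -0.046  0.085] scene crop [464. 297.] top crop [422. 224.]
0.1 tip [0.623 0.079 0.086] scene crop [650. 191.] top crop [187. 209.]
0.2 J [ 0.614 -0.047  0.077] scene crop [462. 308.] top crop [423. 227.]
0.2 tip [0.623 0.077 0.09 ] scene crop [648. 187.] top crop [190. 208.]
0.3 J [ 0.614 -0.047  0.069] scene crop [461. 318.] top crop [423. 229.]
0.3 tip [0.623 0.075 0.095] scene crop [646. 183.] top crop [193. 207.]
0.38 J [ 0.614 -0.047  0.063] scene crop [462. 325.] top crop [422. 231.]
0.38 tip [0.623 0.073 0.098] scene crop [644. 180.] top crop [196. 206.]
[ 0.6139409  -0.08438431  0.03491762] [-2.83033689  0.70622865  6.01742684] [-0.15737982  0.47672597  0.01429829] [-0.44167469  0.44257541  1.80298585  0.40000591  1.07179244 -0.59235664]
```

View pics/w5.png

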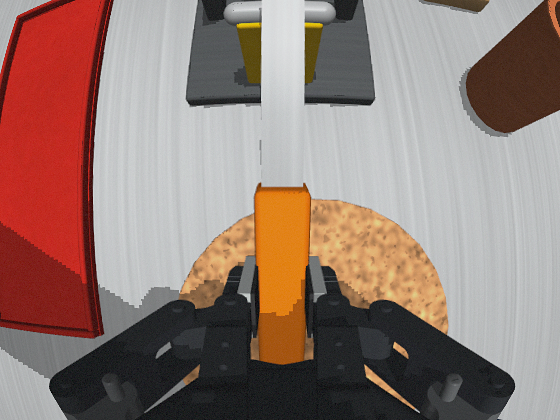

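```bash
python3 - <<'E'
from h import *
s=get_state(); R=Rn.from_quat(s["tcp_rot"]).as_matrix()
print(R.round(3))
print("tip",(s["eef_pos"]+R@[.1704,0,-.0033]).round(4),"top edge",(s["eef_pos"]+R@[.1704,0,-.0063]).round(4))
print("at fulc",(s["eef_pos"]+R@[.125,0,-.0003]).round(4), "handle end bottom",(s["eef_pos"]+R@[-.065,0,.009]).round(4))
a=cv2.imread("pics/s2.png");b=cv2.imread("pics/s3.png");t=cv2.imread("pics/t2.png");u=cv2.imread("pics/t3.png")
# shift of lid patch between pics
for A,B,(x,y,w,h) in ((a,b,(322,205,14,12)),(a,b,(335,185,40,25)),(t,u,(230,155,14,20)),(t,u,(185,145,40,40))):
    g=lambda I:cv2.cvtColor(I[y:y+h,x:x+w],cv2.COLOR_BGR2GRAY).astype(np.float32)
    print(cv2.phaseCorrelate(g(A),g(B)))
E
```

```text
[[ 0.068  0.997  0.027]
 [ 0.928 -0.074  0.365]
 [ 0.366  0.    -0.93 ]]
tip [0.6255 0.0725 0.1004] top edge [0.6254 0.0714 0.1032]
at fulc [0.6225 0.0315 0.081 ] handle end bottom [ 0.6097 -0.1414  0.0027]
((0.15304886423896313, -1.4247390572228165), 0.579417700237698)
((-0.12525871482829132, -0.09271139798479489), 0.8272853260040283)
((0.7076268043509923, -0.05081956362559126), 1.0225760813554128)
((-0.06535924960425632, -0.05590958170590454), 0.9179073309898377)
```

```bash
python3 -m jog '{"travel":[[-0.1,-2.3,7.3],[-0.1,-1.8,7.5],[-0.1,-1.4,7.6],[0,-0.8,7.6],[0,0,0]],"dr":[[-3.6,0.25,0],[-3.6,0.25,0],[-3.6,0.25,0],[-3.6,0.25,0],[0,0,0]],"jaw":[255,255,255,255,255]}' 120
python3 -m jog '{"travel":[[0,-0.4,7.7],[0,0,7.7],[0,0,1],[0,0,0],[0,0,0]],"dr":[[-3.6,0.25,0],[-3.6,0.25,0],[0,0,0],[0,0,0],[0,0,0]],"jaw":[255,255,255,255,255]}'
python3 - <<'E'
from h import *
top,s=shot("top","t4"); sc,_=shot("scene","s4"); print(s["eef_pos"],s["contact_force"],s["tcp_rot"])
c=[cv2.imread(f"pics/s{i}.png")[180:235,300:360] for i in (2,3,4)]
cv2.imwrite("pics/c5.png",np.vstack([np.hstack([cv2.resize(x,None,fx=6.6,fy=6.6,interpolation=cv2.INTER_CUBIC)[:, :396] for x in c[::2]])]))
E
```

```text
time: 11.87
eef_pos: [0.6139, -0.0892, 0.0647]
tcp_rot: [0.731, 0.68, 0.046, -0.04]
contact_force: [0.6, 0.5, -2.5]
opening: 0.243
time: 12.28
eef_pos: [0.6119, -0.0904, 0.0778]
tcp_rot: [0.733, 0.68, 0.0, -0.001]
contact_force: [-0.2, -0.3, -2.9]
opening: 0.246
[ 0.61193811 -0.09042926  0.07781336] [-0.20108633 -0.33675407 -2.87666952] [ 7.33016937e-01  6.80209789e-01  1.79276473e-04 -8.83271943e-04]
```

View pics/c5.png

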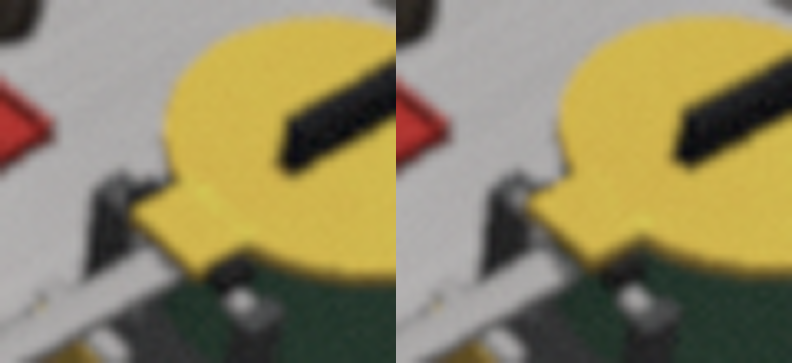

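The tongue now sits about 4 to 5 mm higher than before (corner at (192,270) against (200,277)). The tip ended right at the tongue's edge, so I'll pry again with deeper insertion to be sure step 1 counts.

```bash
python3 -m jog '{"travel":[[0,5,0],[0,0,-1],[0,0,-7.4],[0,0.3,-7.4],[0,0.8,-7.3]],"dr":[[0,0,0],[0,0,0],[3.6,-0.25,0],[3.6,-0.25,0],[3.6,-0.25,0]],"jaw":[255,255,255,255,255]}' 120
python3 -m jog '{"travel":[[0.1,1.3,-7.3],[0,0,0],[0,0,0]],"dr":[[3.6,-0.25,0],[0,0,0],[0,0,0]],"jaw":[255,255,255]}'
python3 -m jog '{"travel":[[0.1,1.7,-7.2],[0,0,0],[0,0,0]],"dr":[[3.6,-0.25,0],[0,0,0],[0,0,0]],"jaw":[255,255,255]}'
python3 -m jog '{"travel":[[0.1,2.2,-7],[0,0,0],[0,0,0],[0,0,0],[0,0,0]],"dr":[[3.6,-0.25,0],[0,0,0],[0,0,0],[0,0,0],[0,0,0]],"jaw":[255,255,255,255,255]}'
python3 - <<'E'
from h import *
top,s=shot("top","t5"); sc,_=shot("scene","s5")
R=Rn.from_quat(s["tcp_rot"]).as_matrix()
print(s["contact_force"],"tip",(s["eef_pos"]+R@[.1704,0,-.0033]).round(4),"top edge",(s["eef_pos"]+R@[.1704,0,-.0063]).round(4))
print("at fulc",(s["eef_pos"]+R@[.120,0,-.0003]).round(4), "handle end bottom",(s["eef_pos"]+R@[-.065,0,.009]).round(4))
c=[cv2.imread(f"pics/s{i}.png")[180:235,300:360] for i in (2,5)]
cv2.imwrite("pics/c6.png",np.hstack([cv2.resize(x,None,fx=6.6,fy=6.6,interpolation=cv2.INTER_CUBIC) for x in c]))
E
```

```text
time: 12.8
eef_pos: [0.6126, -0.084, 0.0553]
tcp_rot: [0.729, 0.677, 0.07, -0.065]
contact_force: [-0.5, -0.2, -3.5]
opening: 0.244
time: 13.05
eef_pos: [0.612, -0.0837, 0.0475]
tcp_rot: [0.728, 0.674, 0.091, -0.086]
contact_force: [0.1, -0.0, -2.9]
opening: 0.245
time: 13.3
eef_pos: [0.6125, -0.0816, 0.0408]
tcp_rot: [0.724, 0.672, 0.113, -0.106]
contact_force: [-0.2, -1.2, -3.3]
opening: 0.249
time: 13.72
eef_pos: [0.6138, -0.0789, 0.0352]
tcp_rot: [0.72, 0.669, 0.137, -0.127]
contact_force: [2.6, 2.0, 0.6]
opening: 0.246
[2.64134974 2.01151421 0.57728841] tip [0.6253 0.078  0.1008] top edge [0.6252 0.0769 0.1035]
at fulc [0.6219 0.0323 0.0795] handle end bottom [ 0.6096 -0.136   0.003 ]
```

View pics/c6.png

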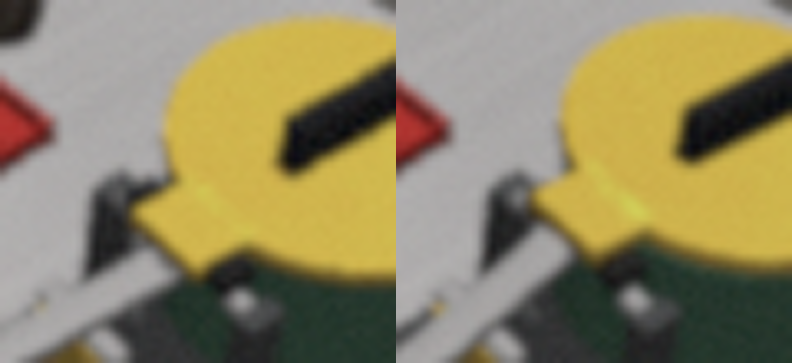

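The tongue is up about 9 mm and resting on the blade tip (corner at (200,263) against (200,277) seated). I'll swing back level, withdraw and return the bar to its tray.

```bash
python3 -m jog '{"travel":[[-0.1,-2.2,7],[-0.1,-1.7,7.2],[-0.1,-1.3,7.3],[0,-0.8,7.3],[0,-0.3,7.4]],"dr":[[-3.6,0.25,0],[-3.6,0.25,0],[-3.6,0.25,0],[-3.6,0.25,0],[-3.6,0.25,0]],"jaw":[255,255,255,255,255]}' 110
python3 -m jog '{"travel":[[0,0,8.4],[0,-10,0],[-1,-20,0],[-1,-20,0],[0,0,0]],"dr":[[-3.6,0.25,0],[0,0,0],[0,0,0],[0,0,0],[0,0,0]],"jaw":[255,255,255,255,255]}'
python3 -m jog '{"travel":[[0,0,35],[0,0,25],[-34,20,0],[-34,20,0],[-34,20,0]],"dr":[[0,0,0],[0,0,0],[0,0,1],[0,0,1],[0,0,1]],"jaw":[255,255,255,255,255]}'
python3 -m jog '{"travel":[[-30,23,0],[-25,22,0],[0,0,0],[0,0,0]],"dr":[[0,0,0],[0,0,0],[0,0,0],[0,0,0]],"jaw":[255,255,255,255]}'
```

```text
time: 14.23
eef_pos: [0.6111, -0.0856, 0.0699]
tcp_rot: [0.733, 0.68, 0.021, -0.021]
contact_force: [-1.3, -0.7, -1.9]
opening: 0.239
time: 14.65
eef_pos: [0.609, -0.1385, 0.0774]
tcp_rot: [0.734, 0.679, -0.001, -0.001]
contact_force: [0.2, -0.2, -3.0]
opening: 0.245
time: 15.07
eef_pos: [0.5063, -0.075, 0.1377]
tcp_rot: [0.715, 0.699, -0.0, -0.001]
contact_force: [-1.0, 0.8, -2.0]
opening: 0.244
time: 15.4
eef_pos: [0.451, -0.0292, 0.1371]
tcp_rot: [0.715, 0.7, -0.001, -0.001]
contact_force: [-0.0, -0.2, -2.1]
opening: 0.241
```

```bash
python3 -m jog '{"travel":[[0,0,-35],[0,0,-35],[0,0,-30],[0,0,-15],[0,0,-5]],"dr":[[0,0,0],[0,0,0],[0,0,0],[0,0,0],[0,0,0]],"jaw":[255,255,255,255,255]}'
python3 -m jog '{"travel":[[0,0,-1],[0,0,0],[0,0,0],[0,0,0],[0,0,0]],"dr":[[0,0,0],[0,0,0],[0,0,0],[0,0,0],[0,0,0]],"jaw":[255,255,150,120,120]}'
python3 -m jog '{"travel":[[0,0,0],[0,0,10],[0,0,30],[0,0,40],[0,0,40]],"dr":[[0,0,0],[0,0,0],[0,0,0],[0,0,0],[0,0,0]],"jaw":[120,120,120,120,120]}'
```

```text
time: 15.82
eef_pos: [0.4514, -0.0304, 0.0151]
tcp_rot: [0.715, 0.699, -0.002, -0.003]
contact_force: [0.1, 0.6, -4.3]
opening: 0.246
time: 16.23
eef_pos: [0.4552, -0.0308, 0.0195]
tcp_rot: [0.715, 0.699, 0.001, 0.002]
contact_force: [0.7, -0.3, 0.4]
opening: 0.531
time: 16.65
eef_pos: [0.4524, -0.0299, 0.139]
tcp_rot: [0.715, 0.699, -0.0, -0.001]
contact_force: [1.1, -0.7, 0.0]
opening: 0.531
```

```bash
python3 - <<'E'
from h import *
im,s=shot("top","t6")
y=max(blobs(mask(im,18,36,80,70)),key=lambda b:b[1] if abs(b[2][0]-208)<25 else 0)
P=back("top",contour(y[3]),0.100); print("lid",y[1],circ(P,0.076))
for b in blobs(mask(im,0,180,0,0,60),20):
    if np.hypot(*(b[2]-[205,162]))<12: print("rib",b[1],cv2.minAreaRect(back("top",contour(b[3]),0.128)[:,:2].astype(np.float32)*1000))
h=[b for b in blobs(mask(im,8,21,100,100)) if np.hypot(b[2][0]-287,b[2][1]-232)<30]
for b in h: print("handle",b[1],b[2],cv2.minAreaRect(back("top",contour(b[3]),0.029)[:,:2].astype(np.float32)*1000))
print(s["eef_pos"])
E
```

```text
lid 2566 (array([0.62920539, 0.16977292]), np.float64(0.00762396179839047))
rib 129 ((627.5863647460938, 171.1954345703125), (68.22553253173828, 12.6930513381958), 85.85704040527344)
[ 0.45237669 -0.02989505  0.13902931]
```

```bash
python3 -m jog '{"travel":[[0,0,30],[0,0,20],[25,28.5,0],[25,28.5,0],[25,28.5,0]],"dr":[[0,0,0],[0,0,0],[0,0,-1],[0,0,-1],[0,0,-1]],"jaw":[120,120,120,120,120]}'
python3 -m jog '{"travel":[[25,28.5,0],[25,28.5,0],[25,29,0],[26,29,0],[0,0,0]],"dr":[[0,0,0],[0,0,0],[0,0,0],[0,0,0],[0,0,0]],"jaw":[120,120,120,120,120]}'
python3 -c "
from h import *
im,s=shot('wrist','w6');print(s['eef_pos'],s['tcp_rot'])
for z in (.124,.130): print(back('wrist',[[282,187]],z,s))"
```

```text
time: 17.12
eef_pos: [0.5297, 0.0561, 0.1898]
tcp_rot: [0.734, 0.679, 0.001, 0.002]
contact_force: [0.1, -0.9, -0.3]
opening: 0.53
time: 17.53
eef_pos: [0.6323, 0.1748, 0.1874]
tcp_rot: [0.732, 0.682, 0.002, 0.0]
contact_force: [-0.9, -0.8, 0.3]
opening: 0.528
[0.63228382 0.1747796  0.18742851] [7.31710254e-01 6.81613977e-01 1.57814397e-03 3.06832397e-05]
[[0.63358619 0.20216008 0.124     ]]
[[0.63366927 0.20355717 0.13      ]]
```

View pics/w6.png

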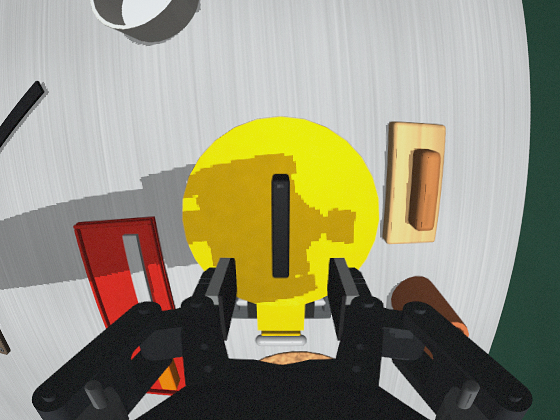

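The rib runs from (281,175) to (281,277), between the open fingers. The bar lies in the tray at lower left.

```bash
python3 - <<'E'
from h import *
s=get_state(); im=cv2.imread("pics/w6.png")[:,:,::-1].copy()
print(s["eef_pos"])
for b in blobs(mask(im,0,180,0,0,60),200):
    if 260<b[2][0]<300 and b[2][1]<290: print("rib",b[1],b[2],cv2.minAreaRect(back("wrist",contour(b[3]),0.129,s)[:,:2].astype(np.float32)*1000))
E
```

```text
[0.63055179 0.17271693 0.18735907]
rib 1683 [280.2 225.1] ((628.6932983398438, 173.79684448242188), (71.81648254394531, 10.969412803649902), 85.74470520019531)
```

```bash
python3 -m jog '{"travel":[[-2,0,-30],[0,0,-30],[0,0,-12],[0,0,0],[0,0,0]],"dr":[[0,0,0],[0,0,0],[0,0,0],[0,0,0],[0,0,0]],"jaw":[120,120,120,120,120]}'
python3 -m jog '{"travel":[[0,0,0],[0,0,0],[0,0,0],[0,0,0],[0,0,0]],"dr":[[0,0,0],[0,0,0],[0,0,0],[0,0,0],[0,0,0]],"jaw":[255,255,255,255,255]}' 70
python3 -m jog '{"travel":[[0,0,0],[0,0,10],[0,0,10],[0,0,0],[0,0,0]],"dr":[[0,0,0],[0,0,0],[0,0,0],[0,0,0],[0,0,0]],"jaw":[255,255,255,255,255]}'
```

```text
time: 18.0
eef_pos: [0.6269, 0.1696, 0.1158]
tcp_rot: [0.733, 0.68, -0.0, -0.0]
contact_force: [0.3, 0.3, 1.2]
opening: 0.527
time: 18.42
eef_pos: [0.6292, 0.1702, 0.1184]
tcp_rot: [0.733, 0.68, 0.002, 0.002]
contact_force: [0.6, -0.6, 5.1]
opening: 0.11
time: 18.83
eef_pos: [0.6273, 0.1704, 0.1359]
tcp_rot: [0.733, 0.68, 0.0, 0.0]
contact_force: [-0.9, 0.4, -3.3]
opening: 0.117
```

```bash
python3 -m jog '{"travel":[[0,0,30],[0,0,30],[0,-34,0],[0,-34,0],[0,-34,0]],"dr":[[0,0,0],[0,0,0],[0,0,0],[0,0,0],[0,0,0]],"jaw":[255,255,255,255,255]}'
python3 -m jog '{"travel":[[0,-34,0],[0,-34,0],[0,-34,0],[0,-34,0],[1,-34,0]],"dr":[[0,0,0],[0,0,0],[0,0,0],[0,0,0],[0,0,0]],"jaw":[255,255,255,255,255]}'
python3 -m jog '{"travel":[[1,-34,0],[0,0,-38],[0,0,-38],[0,0,-38],[0,0,0]],"dr":[[0,0,0],[0,0,0],[0,0,0],[0,0,0],[0,0,0]],"jaw":[255,255,255,255,255]}'
python3 -m jog '{"travel":[[0,0,-20],[0,0,-10],[0,0,-5],[0,0,0],[0,0,0]],"dr":[[0,0,0],[0,0,0],[0,0,0],[0,0,0],[0,0,0]],"jaw":[255,255,255,255,255]}'
```

```text
time: 19.25
eef_pos: [0.6269, 0.0679, 0.1955]
tcp_rot: [0.732, 0.681, -0.0, -0.0]
contact_force: [0.5, 0.5, -4.6]
opening: 0.111
time: 19.67
eef_pos: [0.6273, -0.103, 0.1943]
tcp_rot: [0.733, 0.68, -0.001, -0.001]
contact_force: [0.9, -0.5, -3.9]
opening: 0.111
time: 20.08
eef_pos: [0.6218, -0.1334, 0.0703]
tcp_rot: [0.733, 0.68, -0.005, -0.009]
contact_force: [-3.8, 2.3, -5.3]
opening: 0.113
time: 20.5
eef_pos: [0.63, -0.1358, 0.0478]
tcp_rot: [0.733, 0.68, 0.0, 0.001]
contact_force: [0.6, -0.0, -4.2]
opening: 0.116
```

Lowering the last bit by feel, then release.

```bash
python3 -m jog '{"travel":[[0,0,-4],[0,0,-4],[0,0,0],[0,0,0]],"dr":[[0,0,0],[0,0,0],[0,0,0],[0,0,0]],"jaw":[255,255,255,255]}'
python3 -m jog '{"travel":[[0,0,-2],[0,0,0],[0,0,0]],"dr":[[0,0,0],[0,0,0],[0,0,0]],"jaw":[255,255,255]}'
python3 -m jog '{"travel":[[0,0,-2],[0,0,0],[0,0,0]],"dr":[[0,0,0],[0,0,0],[0,0,0]],"jaw":[255,255,255]}'
```

```text
time: 20.83
eef_pos: [0.6292, -0.1357, 0.0386]
tcp_rot: [0.733, 0.68, -0.0, -0.0]
contact_force: [-0.3, -0.6, -3.1]
opening: 0.116
time: 21.08
eef_pos: [0.6298, -0.1361, 0.0374]
tcp_rot: [0.733, 0.68, 0.0, 0.001]
contact_force: [-0.9, -0.5, 0.3]
opening: 0.117
time: 21.33
eef_pos: [0.6302, -0.1366, 0.0364]
tcp_rot: [0.733, 0.68, 0.0, 0.001]
contact_force: [-1.9, -2.0, 4.9]
opening: 0.116
```

```bash
python3 -m jog '{"travel":[[0,0,0],[0,0,0],[0,0,0],[0,0,0],[0,0,30]],"dr":[[0,0,0],[0,0,0],[0,0,0],[0,0,0],[0,0,0]],"jaw":[120,120,120,120,120]}'
python3 -m jog '{"travel":[[0,0,40],[0,0,40],[0,0,40],[0,0,0]],"dr":[[0,0,0],[0,0,0],[0,0,0],[0,0,0]],"jaw":[120,120,120,120]}'
python3 - <<'E'
from h import *
w,s=shot("wrist","w7"); im,_=shot("top","t7"); shot("scene","s7")
print(s["eef_pos"])
for b in blobs(mask(w,20,36,120,70),500): print("yel wrist",b[1],b[2],circ(back("wrist",contour(b[3]),0.018,s),.076), )
for b in blobs(mask(w,0,180,0,0,60),300): print("blk",b[1],b[2],cv2.minAreaRect(back("wrist",contour(b[3]),0.046,s)[:,:2].astype(np.float32)*1000))
for b in blobs(mask(im,172,6,120,40),40): print("red top",b[1],b[2],circ(back("top",contour(b[3]),0.058),.058))
E
```

```text
time: 21.75
eef_pos: [0.6245, -0.1338, 0.0576]
tcp_rot: [0.733, 0.68, -0.003, -0.006]
contact_force: [-0.8, 0.5, -0.5]
opening: 0.531
time: 22.08
eef_pos: [0.6344, -0.1373, 0.1958]
tcp_rot: [0.733, 0.68, 0.004, 0.008]
contact_force: [1.4, -0.3, 2.6]
opening: 0.53
[ 0.63441837 -0.13733278  0.19578246]
yel wrist 885 [250.3  17.2] (array([ 0.59294012, -0.03127507]), np.float64(0.009701194647542008))
yel wrist 16566 [274.6 183.2] (array([ 0.62930255, -0.13516469]), np.float64(0.007408772494764966))
blk 884 [274.5 187.5] ((629.4152221679688, -132.17369079589844), (69.51907348632812, 10.817873001098633), 85.70663452148438)
blk 42949 [274.9 363.1] ((634.6941528320312, -402.2000732421875), (395.9632568359375, 986.6369018554688), 84.4867172241211)
red top 1547 [415.7 205.5] (array([ 0.51849797, -0.38950317]), np.float64(0.003642529585202647))
red top 1485 [241.6 239.8] (array([0.42579866, 0.0831122 ]), np.float64(0.01676982276405388))
```

```bash
python3 - <<'E'
from h import *
s=get_state();print(s["eef_pos"],s["qpos"])
c=np.array([.5185,-.3895]); t=back("top",[[419.3,182.6]],.088)[0]; d=t[:2]-c; print("a tab",t,np.linalg.norm(d),np.degrees(np.arctan2(d[1],d[0])))
t=back("top",[[127.1,189.1]],.096)[0]; print("b tab",t)
cb=back("top",[[129.5,208]],.066)[0]; print("b c?",cb, np.degrees(np.arctan2(*(t-cb)[1::-1])), np.linalg.norm((t-cb)[:2]))
t=back("top",[[(295-230)/4+340,225+80/4]],.0)[0]; print("d tab-ish",t, back("top",[[361,238.7]],.082))
E
```

```text
[ 0.62941659 -0.13559517  0.18482119] [-3.69592147e-01  2.57987075e-01  1.69860957e+00  1.22653106e-04
  1.18417748e+00 -2.95290433e-01]
a tab [ 0.57696464 -0.39228576  0.088     ] 0.05853096636324061 -2.72799782951913
b tab [0.56242382 0.38187108 0.096     ]
b c? [0.51465212 0.38402468 0.066     ] -2.5812051186640645 0.04782021857645037
d tab-ish [ 0.41255793 -0.235337    0.        ] [[ 0.42915957 -0.23565244  0.082     ]]
```

```bash
python3 -m jog '{"travel":[[-8,-37,0],[-8,-37,0],[-8,-37,0],[-8,-37,0],[-8,-37,0]],"dr":[[0,0,1.5],[0,0,0],[0,0,0],[0,0,0],[0,0,0]],"jaw":[120,120,120,120,120]}'
python3 -m jog '{"travel":[[-6,-36,0],[-6,-35,0],[0,0,0],[0,0,0]],"dr":[[0,0,0],[0,0,0],[0,0,0],[0,0,0]],"jaw":[140,140,140,140]}'
python3 - <<'E'
from h import *
w,s=shot("wrist","w8")
print(s["eef_pos"],s["tcp_rot"])
for b in blobs(mask(w,172,8,100,30),300): print("red",b[1],b[2],b[3].nonzero()[0].min(),b[3].nonzero()[0].max(),circ(back("wrist",contour(b[3]),0.058,s),.058))
c=np.array([.5185,-.3895]);a=np.radians(-2.7)
print(proj("wrist",[*(c+.059*np.array([np.cos(a),np.sin(a)])),.088],s),proj("wrist",[*c,.058],s))
E
```

```text
time: 22.65
eef_pos: [0.5876, -0.3212, 0.1811]
tcp_rot: [0.724, 0.69, -0.0, -0.003]
contact_force: [0.9, 0.1, 0.2]
opening: 0.532
time: 22.98
eef_pos: [0.5755, -0.3928, 0.181]
tcp_rot: [0.725, 0.689, -0.0, -0.003]
contact_force: [0.9, 0.6, -0.9]
opening: 0.454
[ 0.57553197 -0.39276928  0.18098152] [ 7.25169339e-01  6.88565387e-01 -3.12435394e-05 -2.67156740e-03]
red 13450 [223.8 201.2] 137 267 (array([ 0.52178344, -0.39220059]), np.float64(0.002836877925306332))
red 793 [ 12.2 400.7] 373 419 (array([ 0.02694168, -0.75491353]), np.float64(0.017994514693527582))
[[285.98213984 212.8363471 ]] [[216.87490779 202.43129673]]
```

View pics/w8.png

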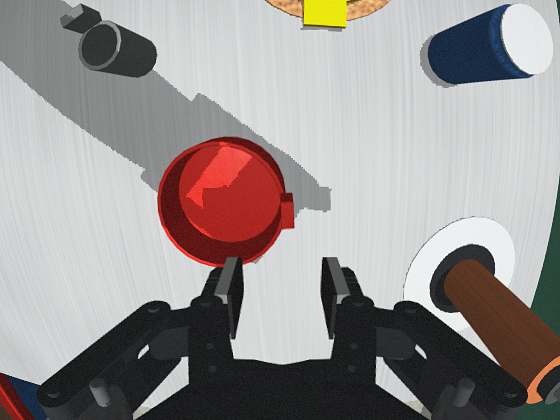

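The red tab is at (287,210), matching the predicted (286,213). The grey cup is at (100,45) with its tab at (80,16).

```bash
python3 -m jog '{"travel":[[2,0,-35],[0,0,-35],[0,0,-30],[0,0,-9],[0,0,0]],"dr":[[0,0,0],[0,0,0],[0,0,0],[0,0,0],[0,0,0]],"jaw":[140,140,140,140,140]}'
python3 -m jog '{"travel":[[0,0,0],[0,0,0],[0,0,0],[0,0,0],[0,0,0]],"dr":[[0,0,0],[0,0,0],[0,0,0],[0,0,0],[0,0,0]],"jaw":[255,255,255,255,255]}' 70
python3 -m jog '{"travel":[[0,0,10],[0,0,30],[0,0,30],[0,0,30],[0,0,0]],"dr":[[0,0,0],[0,0,0],[0,0,0],[0,0,0],[0,0,0]],"jaw":[255,255,255,255,255]}'
python3 - <<'E'
from h import *
s=get_state(); w,s=shot("wrist","w9"); print(s["eef_pos"],s["opening"],s["contact_force"])
s8=dict(eef_pos=np.array([.5755,-.3928,.181]),tcp_rot=np.array([.72517,.68857,0,-.00267]))
print("d",back("wrist",[[100,45]],.082,s8),back("wrist",[[80,16]],.112,s8))
for b in blobs(mask(w,172,8,100,30),1000): print("red",b[1],b[2],circ(back("wrist",contour(b[3]),s["eef_pos"][2]-.014,s),.058))
E
```

```text
time: 23.45
eef_pos: [0.5774, -0.3879, 0.0703]
tcp_rot: [0.723, 0.69, -0.0, -0.005]
contact_force: [-0.3, 0.1, 0.7]
opening: 0.451
time: 23.87
eef_pos: [0.581, -0.3928, 0.0789]
tcp_rot: [0.724, 0.69, 0.0, 0.003]
contact_force: [1.3, 1.4, 5.8]
opening: 0.092
time: 24.28
eef_pos: [0.5821, -0.3943, 0.1846]
tcp_rot: [0.724, 0.69, 0.0, 0.007]
contact_force: [1.3, -0.8, 0.2]
opening: 0.087
[ 0.58205652 -0.39432259  0.18455019] 0.0869579974235275 [ 1.30586768 -0.81092181  0.21635788]
d [[ 0.43439485 -0.24457755  0.082     ]] [[ 0.43418838 -0.22568829  0.112     ]]
red 25132 [188.9 230.8] (array([ 0.52839532, -0.38655313]), np.float64(0.009683634936788584))
```

```bash
python3 -m jog '{"travel":[[0,0,30],[0,0,20],[7,37,0],[7,37,0],[7,37,0]],"dr":[[0,0,0],[0,0,0],[0,0,0],[0,0,0],[0,0,0]],"jaw":[255,255,255,255,255]}' 90
python3 -m jog '{"travel":[[7,37,0],[7,37,0],[7,37,0],[7,37,0],[7,37,0]],"dr":[[0,0,0],[0,0,0],[0,0,0],[0,0,0],[0,0,0]],"jaw":[255,255,255,255,255]}'
python3 -m jog '{"travel":[[7,37,0],[7,37,0],[7,37,0],[7,37,0],[7,37,0]],"dr":[[0,0,0],[0,0,0],[0,0,0],[0,0,0],[0,0,0]],"jaw":[255,255,255,255,255]}'
python3 -m jog '{"travel":[[7,37,0],[7,37,0],[0,0,0],[0,0,0],[0,0,0]],"dr":[[0,0,0],[0,0,0],[0,0,0],[0,0,0],[0,0,0]],"jaw":[255,255,255,255,255]}'
python3 - <<'E'
from h import *
w,s=shot("wrist","w10"); t,_=shot("top","t10"); shot("scene","s10"); print(s["eef_pos"],s["tcp_rot"])
for b in blobs(mask(t,172,6,120,40),400): 
  for z in (.20,.22): print("red",z,b[1],b[2],circ(back("top",contour(b[3]),z),.058))
E
```

```text
time: 24.75
eef_pos: [0.5994, -0.2797, 0.2238]
tcp_rot: [0.725, 0.689, -0.0, -0.001]
contact_force: [0.4, 0.7, -1.7]
opening: 0.08
time: 25.17
eef_pos: [0.6342, -0.0937, 0.2232]
tcp_rot: [0.724, 0.69, -0.001, -0.002]
contact_force: [0.4, -0.6, -1.8]
opening: 0.079
time: 25.58
eef_pos: [0.6692, 0.091, 0.2231]
tcp_rot: [0.724, 0.69, -0.001, -0.001]
contact_force: [0.7, -1.5, -1.7]
opening: 0.078
time: 26.0
eef_pos: [0.6834, 0.163, 0.2234]
tcp_rot: [0.724, 0.69, -0.002, -0.001]
contact_force: [-0.5, -1.3, -1.6]
opening: 0.081
[0.68341705 0.16300774 0.22337695] [ 0.72376527  0.69004382 -0.00164487 -0.00080345]
red 0.2 692 [217.3 163.7] (array([0.60173789, 0.09746133]), np.float64(0.02151110015897309))
red 0.22 692 [217.3 163.7] (array([0.59798389, 0.09384567]), np.float64(0.02121145933472954))
red 0.2 3132 [267.9 240.9] (array([0.42826378, 0.00622463]), np.float64(0.042293476320481756))
red 0.22 3132 [267.9 240.9] (array([0.42801982, 0.00558015]), np.float64(0.04080956168310331))
```

```bash
python3 -m jog '{"travel":[[5,6,-30],[0,0,-20],[0,0,-20],[0,0,0],[0,0,0]],"dr":[[0,0,0],[0,0,0],[0,0,0],[0,0,0],[0,0,0]],"jaw":[255,255,255,255,255]}' 90
python3 -m jog '{"travel":[[0,0,-10],[0,0,-10],[0,0,-10],[0,0,0],[0,0,0]],"dr":[[0,0,0],[0,0,0],[0,0,0],[0,0,0],[0,0,0]],"jaw":[255,255,255,255,255]}' 90
python3 -m jog '{"travel":[[0,0,-5],[0,0,0],[0,0,0]],"dr":[[0,0,0],[0,0,0],[0,0,0]],"jaw":[255,255,255]}'
python3 -m jog '{"travel":[[0,0,-4],[0,0,0],[0,0,0]],"dr":[[0,0,0],[0,0,0],[0,0,0]],"jaw":[255,255,255]}'
```

```text
time: 26.57
eef_pos: [0.6884, 0.1679, 0.1539]
tcp_rot: [0.725, 0.689, -0.002, -0.001]
contact_force: [-0.1, -0.6, -1.4]
opening: 0.078
time: 26.98
eef_pos: [0.6887, 0.1692, 0.1243]
tcp_rot: [0.724, 0.69, -0.001, -0.001]
contact_force: [0.2, -0.1, -2.0]
opening: 0.075
time: 27.23
eef_pos: [0.6894, 0.1693, 0.1206]
tcp_rot: [0.724, 0.69, -0.0, -0.0]
contact_force: [0.1, -0.2, -1.6]
opening: 0.078
time: 27.48
eef_pos: [0.6892, 0.1693, 0.1163]
tcp_rot: [0.724, 0.69, -0.0, -0.0]
contact_force: [0.7, -0.4, -1.6]
opening: 0.075
```

```bash
for i in 1; do
python3 -m jog '{"travel":[[0,0,-3],[0,0,0],[0,0,0]],"dr":[[0,0,0],[0,0,0],[0,0,0]],"jaw":[255,255,255]}'
python3 -m jog '{"travel":[[0,0,-3],[0,0,0],[0,0,0]],"dr":[[0,0,0],[0,0,0],[0,0,0]],"jaw":[255,255,255]}'
python3 -m jog '{"travel":[[0,0,-2],[0,0,0],[0,0,0]],"dr":[[0,0,0],[0,0,0],[0,0,0]],"jaw":[255,255,255]}'
done
```

```text
time: 27.73
eef_pos: [0.6892, 0.1692, 0.1132]
tcp_rot: [0.724, 0.69, -0.0, -0.0]
contact_force: [-0.3, -0.2, -1.9]
opening: 0.078
time: 27.98
eef_pos: [0.6892, 0.1692, 0.1102]
tcp_rot: [0.724, 0.69, -0.0, -0.0]
contact_force: [-0.3, 0.8, -1.9]
opening: 0.08
time: 28.23
eef_pos: [0.6898, 0.1694, 0.1091]
tcp_rot: [0.724, 0.69, 0.0, 0.0]
contact_force: [1.6, 0.6, 0.0]
opening: 0.08
```

```bash
python3 -m jog '{"travel":[[0,0,-1],[0,0,0],[0,0,0],[0,0,0],[0,0,0]],"dr":[[0,0,0],[0,0,0],[0,0,0],[0,0,0],[0,0,0]],"jaw":[255,180,140,140,140]}'
python3 -m jog '{"travel":[[0,0,20],[0,0,35],[0,0,35],[-31,35,0],[-31,35,0]],"dr":[[0,0,0],[0,0,0],[0,0,0],[0,0,0],[0,0,0]],"jaw":[140,140,140,140,140]}'
python3 -m jog '{"travel":[[-22,35,0],[-22,35,0],[-22,35,0],[0,35,0],[0,0,0]],"dr":[[0,0,0],[0,0,0],[0,0,0],[0,0,0],[0,0,0]],"jaw":[140,140,140,140,140]}'
python3 - <<'E'
from h import *
w,s=shot("wrist","w11"); t,_=shot("top","t11"); sc,_=shot("scene","s11"); print(s["eef_pos"],s["tcp_rot"])
for b in blobs(mask(t,172,6,120,40),300):
    r=cv2.minEnclosingCircle(contour(b[3]).astype(np.float32)); print("red",b[1],b[2],circ(back("top",contour(b[3]),.088),.058))
# predicted vs pot: pot-mouth circle fit on green
for b in blobs(mask(t,50,95,40,15),100): print("green",b[1],b[2])
k=cv2.resize(t[100:260,90:290],(500,400),interpolation=cv2.INTER_CUBIC)
W=np.zeros((600,800,3),np.uint8); W[:400,:500]=k; W[400:600,:400]=cv2.resize(sc[160:260,280:480],(400,200)); W[:225,500:800]=cv2.resize(w,(300,225)); cv2.imwrite("pics/c7.png",W[:,:,::-1])
E
```

```text
time: 28.65
eef_pos: [0.6891, 0.1692, 0.1072]
tcp_rot: [0.724, 0.69, -0.0, -0.0]
contact_force: [-0.0, 0.3, 0.5]
opening: 0.453
time: 29.07
eef_pos: [0.6366, 0.231, 0.2019]
tcp_rot: [0.725, 0.688, 0.003, 0.002]
contact_force: [0.9, 0.4, -0.4]
opening: 0.451
time: 29.48
eef_pos: [0.5656, 0.3772, 0.1976]
tcp_rot: [0.722, 0.692, 0.001, -0.001]
contact_force: [-0.2, -1.8, 0.8]
opening: 0.45
[0.56564453 0.37717203 0.19755747] [ 0.7220112   0.6918802   0.00084722 -0.0009448 ]
red 1581 [208.4 164. ] (array([0.62922287, 0.16877526]), np.float64(0.003497758266582126))
red 3126 [268.  240.9] (array([0.42963031, 0.00974391]), np.float64(0.050777345045864404))
green 10299 [270.4   8.7]
green 721 [207.  169.4]
```

View pics/c7.png

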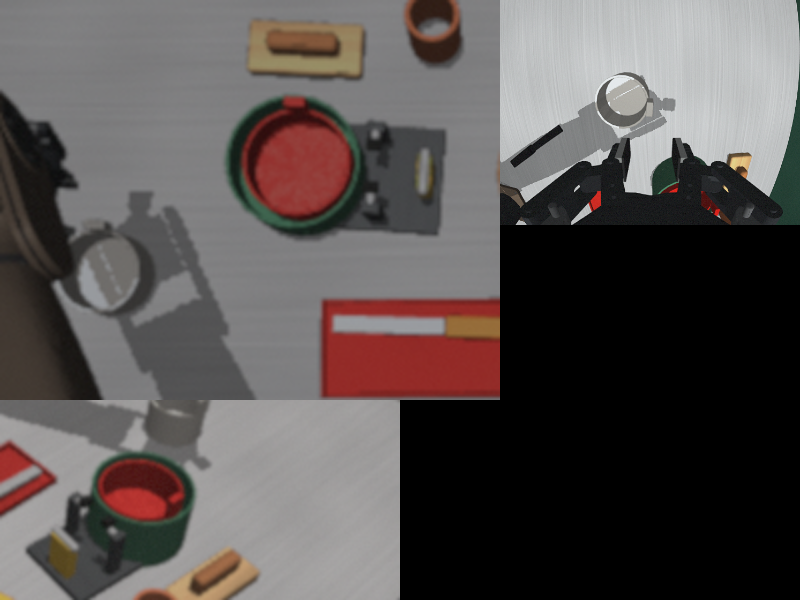

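The red cup is seated in the pot. The white cup in the wrist inset is at about (228,187) full-scale, with its tab near (278,194).

```bash
python3 - <<'E'
from h import *
w=cv2.imread("pics/w11.png")[:,:,::-1].copy(); t=cv2.imread("pics/t11.png"); s=get_state(); print(s["eef_pos"],s["tcp_rot"])
for c,a in (((.5147,.384),-2.6),):
    a=np.radians(a); d=np.array([np.cos(a),np.sin(a)])
    print(proj("wrist",[[*(np.array(c)+.047*d),.096],[*c,.066]],s))
print(back("wrist",[[278,194]],.096,s),back("wrist",[[228,187]],.066,s))
g=cv2.cvtColor(w,cv2.COLOR_RGB2GRAY)
np.set_printoptions(linewidth=250)
print(g[170:230:4,255:310:3])
E
```

```text
[0.56794355 0.37165493 0.19728627] [ 7.23672903e-01  6.90143005e-01 -3.59928040e-04  1.78781698e-04]
[[274.29384416 197.57394828]
 [221.28036587 188.8160736 ]]
[[0.56465807 0.38458394 0.096     ]] [[0.52081159 0.38529066 0.066     ]]
[[176 177 175 176 179 171 118  84 135 127 188 213 199 203 198 205 200 202 198]
 [176 176 177 177 175 153 178  84 133 134 129 130 202 203 203 207 199 199 197]
 [175 174 174 175 177 177 174  94 130 131 131 138 127 206 200 205 199 201 195]
 [175 175 177 173 176 175 157 161 128 129 134 134 131 146 181 203 201 190 168]
 [174 173 178 177 173 177 154  93  95  89  89 137 132 134 135 202 209 132 128]
 [175 176 173 175 175 176  95 105  97  90  85 135 135 133 131 133 131 132 127]
 [173 173 177 176 177 164  95 172 174 173 165 138 134 135 133 135 133 132 131]
 [172 172 174 175 176  85 124 173 176 174 152 135 135 137 133 130 132 130 128]
 [174 174 173 176  90  91 150 170 173 174 133 134 133 134 137 131 165 131 131]
 [177 172 150  91  91  86 162 174 172 171 118 137 134 134 207 204 205 188 158]
 [159  92  92  90  91 160 159 173 174 171 123 136 136 133 135 171 201 198 196]
 [ 93  93  93  90  87 170 169 171 172 173 135 135 135 133 135 132 202 200 198]
 [ 93  93  90  93 172 133 133 131 127 134 136 136 135 132 140 193 161 179 199]
 [ 89  91 100 171 136 131 136 136 137 135 135 133 178 180 133 133 134 130 146]
 [ 88 158 168 131 138 132 134 133 138 174 178 179 133 134 133 130 131 130 129]]
```

```bash
python3 - <<'E'
from h import *
w,s=shot("wrist","w12"); w,s=shot("wrist","w12"); print(s["eef_pos"],s["tcp_rot"])
g=cv2.cvtColor(w,cv2.COLOR_RGB2GRAY)
a=np.radians(-2.6); p=proj("wrist",[.5147+.047*np.cos(a),.384+.047*np.sin(a),.096],s)[0]; print("pred tab",p)
m=((g>160)&(g<183)).astype(np.uint8); x0,y0=(p-[40,40]).astype(int)
z=np.zeros_like(m); z[y0:y0+80,x0:x0+80]=m[y0:y0+80,x0:x0+80]; z=cv2.morphologyEx(z,cv2.MORPH_OPEN,np.ones((5,5)))
for b in blobs(z,80):
    print(b[1],b[2],cv2.minAreaRect(back("wrist",contour(b[3]),.096,s)[:,:2].astype(np.float32)*1000))
# rim fit: edges near rim circle, search centre/angle-free
e=cv2.Canny(g,40,100); dt=cv2.distanceTransform(255-e,cv2.DIST_L2,3)
th=np.linspace(0,2*np.pi,180)
best=[]
for cx in np.arange(.500,.535,.001):
    for cy in np.arange(.37,.40,.001):
        sc=0
        for r,zz in ((.046,.066),(.042,.066),(.046,0)):
            u=proj("wrist",np.c_[cx+r*np.cos(th),cy+r*np.sin(th),np.full(180,zz)],s).round().astype(int)
            ok=(u[:,1]>0)&(u[:,1]<419)&(u[:,0]>0)&(u[:,0]<559); sc+=np.minimum(dt[u[ok,1],u[ok,0]],5).mean()
        best.append((sc,cx,cy))
print(sorted(best)[:4])
E
```

```text
[0.56831812 0.37092607 0.19731301] [ 7.24119889e-01  6.89674015e-01 -3.38677539e-04  1.59085716e-04]
pred tab [273.73901062 196.6935839 ]
1533 [248.4 181.2] ((544.3815307617188, 393.83001708984375), (41.506412506103516, 27.141582489013672), 85.11508178710938)
277 [274.6 196. ] ((562.2781982421875, 382.29638671875), (19.289260864257812, 8.528748512268066), 86.58352661132812)Traceback (most recent call last):
  File "<stdin>", line 17, in <module>
  File "h.py", line 22, in proj
    c=camera_info(cam);K=c["K"];X=np.atleast_2d(X)
ValueError: time passes only in moves, steps and waits
```

```bash
python3 -m jog '{"travel":[[-6,11,-20],[0,0,-30],[0,0,-30],[0,0,-25],[0,0,-5]],"dr":[[0,0,0],[0,0,0],[0,0,0],[0,0,0],[0,0,0]],"jaw":[140,140,140,140,140]}'
python3 -m jog '{"travel":[[0,0,0],[0,0,0]],"dr":[[0,0,0],[0,0,0]],"jaw":[140,140]}'
python3 -m jog '{"travel":[[0,0,0],[0,0,0],[0,0,0],[0,0,0],[0,0,0]],"dr":[[0,0,0],[0,0,0],[0,0,0],[0,0,0],[0,0,0]],"jaw":[255,255,255,255,255]}' 90
python3 -m jog '{"travel":[[0,0,10],[0,0,30],[0,0,30],[0,0,30],[0,0,20]],"dr":[[0,0,0],[0,0,0],[0,0,0],[0,0,0],[0,0,0]],"jaw":[255,255,255,255,255]}'
python3 -m jog '{"travel":[[0,0,0],[0,0,0]],"dr":[[0,0,0],[0,0,0]],"jaw":[255,255]}'
```

```text
time: 30.15
eef_pos: [0.5595, 0.3794, 0.0815]
tcp_rot: [0.725, 0.689, -0.005, -0.001]
contact_force: [-0.6, -0.3, -0.7]
opening: 0.452
time: 30.32
eef_pos: [0.5633, 0.382, 0.0886]
tcp_rot: [0.724, 0.689, 0.001, 0.0]
contact_force: [-0.0, -0.6, 0.3]
opening: 0.449
time: 30.73
eef_pos: [0.5636, 0.3835, 0.0906]
tcp_rot: [0.724, 0.69, 0.002, 0.001]
contact_force: [-0.3, -0.8, 6.3]
opening: 0.068
time: 31.15
eef_pos: [0.5627, 0.383, 0.2113]
tcp_rot: [0.724, 0.69, 0.002, 0.001]
contact_force: [0.7, -0.0, -0.2]
opening: 0.072
time: 31.32
eef_pos: [0.5625, 0.3829, 0.209]
tcp_rot: [0.724, 0.69, 0.001, 0.001]
contact_force: [-0.1, 0.1, -2.2]
opening: 0.071
```

```bash
python3 -m jog '{"travel":[[4.8,-11.8,10],[4.8,-11.8,10],[4.8,-11.8,0],[4.8,-11.8,0],[4.8,-11.8,0]],"dr":[[0,0,6.6],[0,0,6.6],[0,0,6.6],[0,0,6.6],[0,0,6.6]],"jaw":[255,255,255,255,255]}'
python3 -m jog '{"travel":[[4.8,-11.8,0],[4.8,-11.8,0],[4.8,-11.8,0],[4.8,-11.8,0],[4.8,-11.8,0]],"dr":[[0,0,6.6],[0,0,6.6],[0,0,6.6],[0,0,6.6],[0,0,6.6]],"jaw":[255,255,255,255,255]}'
python3 -m jog '{"travel":[[4.8,-11.8,0],[4.8,-11.8,0],[4.8,-11.8,0],[4.8,-11.8,0],[0,0,0]],"dr":[[0,0,6.6],[0,0,6.6],[0,0,6.6],[0,0,6.6],[0,0,0]],"jaw":[255,255,255,255,255]}'
python3 -m jog '{"travel":[[0,0,0],[0,0,0],[0,0,0]],"dr":[[0,0,0],[0,0,0],[0,0,0]],"jaw":[255,255,255]}'
python3 - <<'E'
from h import *
s=get_state(); print(s["eef_pos"],Rn.from_quat(s["tcp_rot"]).as_matrix().round(3),s["qpos"])
t,_=shot("top","t12"); w,_=shot("wrist","w13")
for b in blobs(mask(t,172,6,120,40),300): print(b[1],b[2])
E
```

```text
time: 31.73
eef_pos: [0.5848, 0.3226, 0.2239]
tcp_rot: [0.496, 0.868, -0.002, -0.002]
contact_force: [0.2, 0.3, -1.2]
opening: 0.071
time: 32.15
eef_pos: [0.6087, 0.2636, 0.2235]
tcp_rot: [0.229, 0.973, -0.001, -0.003]
contact_force: [0.1, -0.3, -1.0]
opening: 0.074
time: 32.57
eef_pos: [0.6286, 0.2151, 0.2237]
tcp_rot: [0.003, 1.0, -0.001, -0.003]
contact_force: [-0.9, 0.1, -0.7]
opening: 0.075
time: 32.82
eef_pos: [0.6285, 0.2182, 0.2264]
tcp_rot: [0.004, 1.0, 0.0, -0.001]
contact_force: [-0.7, 0.4, -1.1]
opening: 0.067
[0.62852967 0.21816911 0.22642612] [[-1.     0.007 -0.002]
 [ 0.007  1.     0.   ]
 [ 0.002  0.    -1.   ]] [ 1.81713514e-01  2.70014323e-01  1.60570063e+00  3.87625447e-04
  1.26775249e+00 -1.38183477e+00]
484 [217.3 171.7]
3124 [268.  240.9]
```

```bash
python3 -m jog '{"travel":[[0,-1,-25],[0,0,-25],[0,0,-20],[0,0,0],[0,0,0]],"dr":[[0,0,0],[0,0,0],[0,0,0],[0,0,0],[0,0,0]],"jaw":[255,255,255,255,255]}'
python3 -m jog '{"travel":[[0,0,-10],[0,0,-10],[0,0,0],[0,0,0]],"dr":[[0,0,0],[0,0,0],[0,0,0],[0,0,0]],"jaw":[255,255,255,255]}'
python3 -m jog '{"travel":[[0,0,-4],[0,0,-3],[0,0,0],[0,0,0]],"dr":[[0,0,0],[0,0,0],[0,0,0],[0,0,0]],"jaw":[255,255,255,255]}'
python3 -m jog '{"travel":[[0,0,-3],[0,0,0],[0,0,0]],"dr":[[0,0,0],[0,0,0],[0,0,0]],"jaw":[255,255,255]}'
```

```text
time: 33.33
eef_pos: [0.6282, 0.2167, 0.1562]
tcp_rot: [0.003, 1.0, -0.0, -0.002]
contact_force: [0.2, 0.8, -0.5]
opening: 0.075
time: 33.67
eef_pos: [0.629, 0.2164, 0.1372]
tcp_rot: [0.003, 1.0, -0.0, -0.0]
contact_force: [-0.5, -0.2, -1.5]
opening: 0.074
time: 34.0
eef_pos: [0.6292, 0.2164, 0.1304]
tcp_rot: [0.003, 1.0, -0.0, -0.0]
contact_force: [0.2, 0.1, -1.4]
opening: 0.072
time: 34.25
eef_pos: [0.6292, 0.2164, 0.1274]
tcp_rot: [0.003, 1.0, -0.0, -0.0]
contact_force: [0.4, 0.0, -0.2]
opening: 0.074
```

```bash
python3 -m jog '{"travel":[[0,0,-2],[0,0,0],[0,0,0]],"dr":[[0,0,0],[0,0,0],[0,0,0]],"jaw":[255,255,255]}'
python3 -m jog '{"travel":[[0,0,-2],[0,0,0],[0,0,0]],"dr":[[0,0,0],[0,0,0],[0,0,0]],"jaw":[255,255,255]}'
```

```text
time: 34.5
eef_pos: [0.6293, 0.2164, 0.1255]
tcp_rot: [0.003, 1.0, -0.0, -0.0]
contact_force: [-0.1, -0.5, -0.9]
opening: 0.073
time: 34.75
eef_pos: [0.6297, 0.2166, 0.1246]
tcp_rot: [0.003, 1.0, 0.0, 0.0]
contact_force: [-1.9, 0.9, 4.3]
opening: 0.071
```

```bash
python3 -m jog '{"travel":[[0,0,0.5],[0,0,0],[0,0,0],[0,0,0],[0,0,15]],"dr":[[0,0,0],[0,0,0],[0,0,0],[0,0,0],[0,0,0]],"jaw":[180,140,140,140,140]}'
python3 -m jog '{"travel":[[0,0,35],[0,0,35],[0,0,30],[-15,-37,0],[-15,-37,0]],"dr":[[0,0,0],[0,0,0],[0,0,0],[0,0,-7],[0,0,-7]],"jaw":[140,140,140,140,140]}'
python3 -m jog '{"travel":[[-15,-37,0],[-15,-37,0],[-15,-37,0],[-15,-37,0],[-15,-37,0]],"dr":[[0,0,-7],[0,0,-7],[0,0,-7],[0,0,-7],[0,0,-7]],"jaw":[140,140,140,140,140]}'
python3 -m jog '{"travel":[[-15,-37,0],[-15,-37,0],[-15,-37,0],[-15,-37,0],[-15,-37,0]],"dr":[[0,0,-7],[0,0,-7],[0,0,-7],[0,0,-7],[0,0,-7]],"jaw":[140,140,140,140,140]}'
python3 -m jog '{"travel":[[0,0,-10],[0,0,-10],[0,0,-10],[0,0,0],[0,0,0]],"dr":[[0,0,-7],[0,0,-7],[0,0,-7],[0,0,-7],[0,0,-7]],"jaw":[140,140,140,140,140]}'
python3 -m jog '{"travel":[[0,0,0],[0,0,0],[0,0,0],[0,0,0],[0,0,0]],"dr":[[0,0,-7],[0,0,-7],[0,0,-7],[0,0,-7],[0,0,-7]],"jaw":[140,140,140,140,140]}'
python3 -m jog '{"travel":[[0,0,0],[0,0,0],[0,0,0],[0,0,0],[0,0,0]],"dr":[[0,0,-6],[0,0,-6],[0,0,0],[0,0,0],[0,0,0]],"jaw":[140,140,140,140,140]}'
python3 - <<'E'
from h import *
t,_=shot("top","t13"); sc,_=shot("scene","s13"); w,s=shot("wrist","w14"); print(s["eef_pos"],Rn.from_quat(s["tcp_rot"]).as_matrix().round(2))
for b in blobs(mask(t,172,6,120,40),200): print("red",b[1],b[2],circ(back("top",contour(b[3]),.088),.058))
g=cv2.cvtColor(w,cv2.COLOR_RGB2GRAY); np.set_printoptions(linewidth=250)
p=proj("wrist",[[.432,-.24,.082],[.432,-.24,0]],s); print(p)
for b in blobs(((g<110)).astype(np.uint8),150): print(b[1],b[2])
K=np.zeros((600,800,3),np.uint8); K[:420,:560]=w; K[:180,560:800]=cv2.resize(t[130:205,170:270],(240,180),interpolation=cv2.INTER_CUBIC); K[420:600,:240]=cv2.resize(sc[165:240,310:410],(240,180),interpolation=cv2.INTER_CUBIC); K[420:600,250:490]=cv2.resize(t[202:277,313:413],(240,180),interpolation=cv2.INTER_CUBIC); cv2.imwrite("pics/c8.png",K[:,:,::-1])
E
```

```text
time: 35.17
eef_pos: [0.6269, 0.2159, 0.1354]
tcp_rot: [0.003, 1.0, -0.001, -0.004]
contact_force: [-0.2, -0.1, -1.2]
opening: 0.45
time: 35.58
eef_pos: [0.601, 0.1431, 0.2443]
tcp_rot: [0.126, 0.992, 0.001, 0.004]
contact_force: [0.3, -1.0, -0.3]
opening: 0.449
time: 36.0
eef_pos: [0.5235, -0.0441, 0.2405]
tcp_rot: [0.42, 0.907, 0.0, 0.001]
contact_force: [0.1, -0.8, 0.0]
opening: 0.448
time: 36.42
eef_pos: [0.4484, -0.2293, 0.2406]
tcp_rot: [0.674, 0.739, 0.0, 0.001]
contact_force: [1.4, -0.2, -0.6]
opening: 0.453
time: 36.83
eef_pos: [0.4489, -0.2276, 0.2093]
tcp_rot: [0.865, 0.502, -0.0, -0.0]
contact_force: [-0.1, 0.4, 0.1]
opening: 0.451
time: 37.25
eef_pos: [0.4495, -0.2278, 0.2103]
tcp_rot: [0.976, 0.219, 0.0, 0.001]
contact_force: [-0.2, -0.3, -0.4]
opening: 0.454
time: 37.67
eef_pos: [0.4494, -0.2277, 0.2097]
tcp_rot: [0.993, 0.12, 0.0, 0.0]
contact_force: [0.2, -0.1, 0.0]
opening: 0.449
[ 0.44936361 -0.22759992  0.20938189] [[ 0.97  0.24  0.  ]
 [ 0.24 -0.97 -0.  ]
 [ 0.    0.   -1.  ]]
red 436 [210.6 162.2] (array([0.62938775, 0.16905256]), np.float64(0.005182422848756174))
red 3126 [268.  240.9] (array([0.42963031, 0.00974391]), np.float64(0.050777345045864404))
[[289.57682843 222.51275232]
 [287.79790364 198.01137606]]
4673 [54.  21.8]
364 [247.4   3.8]
937 [545.1  14.3]
208 [276.5  53.7]
14120 [105.3 159.7]
2919 [288.5 216.3]
45053 [284.4 363.6]
```

View pics/c8.png

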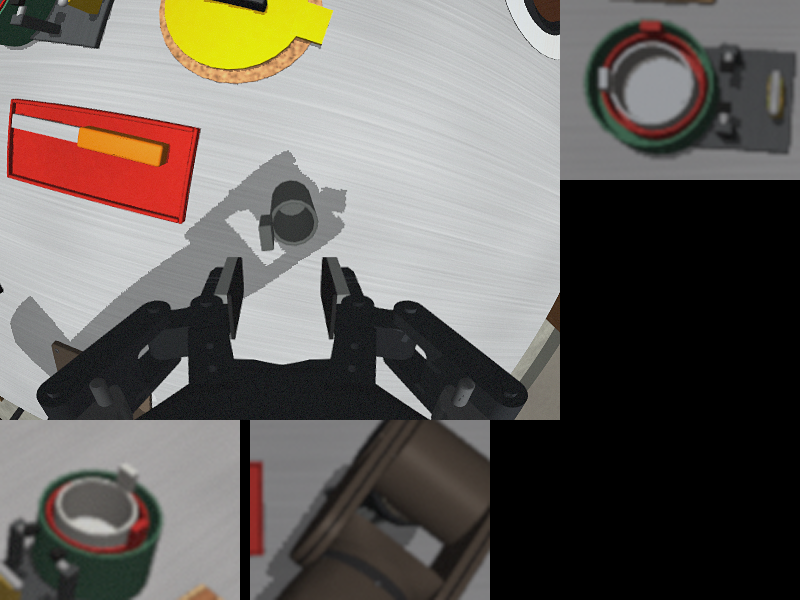

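The white cup is nested in the red one (tabs apart), the bar is in its tray and the lid is on the mat. The grey cup's rim is centred at about (295,221), with its tab top near (267,234).

```bash
python3 - <<'E'
from h import *
s=get_state(); w=cv2.imread("pics/w14.png")[:,:,::-1].copy(); g=cv2.cvtColor(w,cv2.COLOR_RGB2GRAY)
print(s["eef_pos"])
np.set_printoptions(linewidth=250)
print(g[206:258:3,250:322:3])
c=back("wrist",[[295,221]],.082,s)[0];t=back("wrist",[[267,234]],.112,s)[0];d=(t-c)[:2];print(c,t,np.linalg.norm(d),np.degrees(np.arctan2(d[1],d[0])))
th=np.linspace(0,2*np.pi,120)
e=cv2.Canny(g,30,80); dt=cv2.distanceTransform(255-e,cv2.DIST_L2,3)
ci=camera_info("wrist")
from functools import lru_cache
import h
h.camera_info=lambda n:ci
def cost(p):
    cx,cy,a=p; sc=0
    for r,z in ((.022,.082),(.018,.082)):
        u=proj("wrist",np.c_[cx+r*np.cos(th),cy+r*np.sin(th),np.full(120,z)],s).round().astype(int); sc+=np.minimum(dt[u[:,1],u[:,0]],5).mean()
    x=np.r_[np.linspace(.018,.028,20),np.linspace(.018,.028,20),np.full(40,.018),np.full(40,.028)]; y=np.r_[np.full(20,-.011),np.full(20,.011),np.linspace(-.011,.011,40),np.linspace(-.011,.011,40)]
    u=proj("wrist",np.c_[cx+x*np.cos(a)-y*np.sin(a),cy+x*np.sin(a)+y*np.cos(a),np.full(120,.112)],s).round().astype(int); sc+=np.minimum(dt[u[:,1],u[:,0]],5).mean()
    return sc
from scipy.optimize import brute
r=brute(cost,(slice(c[0]-.006,c[0]+.0061,.001),slice(c[1]-.006,c[1]+.0061,.001),slice(1.0,3.0,.05)),finish=None,full_output=True); print(r[0],np.degrees(r[0][2]),r[1])
p=r[0];print("tab",p[0]+.023*np.cos(p[2]),p[1]+.023*np.sin(p[2]))
E
```

```text
[ 0.44932404 -0.22757138  0.20925569]
[[131 134 133 136 135 134 133  64  51  88  98  97 104 100 103 104 102 102  93  98  90  61 133 131]
 [129 135 136 136 134 134 135  55  93  97  93 103 106 104 102 103 101 106  54  53 101  64 133 134]
 [181 130 134 135 135 134 136  46 102  55  50 102 102 103 101 101 107  53  55  51  62  97 138 133]
 [200 182 135 138  76  63  53  52  90  51  57  51  61  75  83  50  53  59  55  52  50  94 100 134]
 [199 199 139 136  53  53  53  48  55  52  60  54  60  55  58  62  55  57  48  52  50  78  96 133]
 [209 204 203 125  54  57  54  55  54  54  53  54  56  59  57  55  53  57  52  55  53  45  95 136]
 [201 199 203  99  55  55  49  51  49  52  55  55  56  53  57  51  57  56  50  53  51  58  93 131]
 [206 202 202  97  95 100 102  54  52  56  56  56  58  57  54  56  57  51  53  52  52  82  91 134]
 [200 198 202  98 103 100 101  54  86  54  54  54  57  56  56  52  53  54  54  57  50 100 123 134]
 [202 204 202 132  96 101  96  73  98  54  55  55  55  54  57  57  58  57  58  52  82  90 131 128]
 [200 196 196 147  96  98  99  93  77 102  56  56  54  54  53  58  55  5
[... 245 characters left out ...]
2  99  97  99 198 207 131 136 123 118 112 103 120 133 133 134 132 132 136 131]
 [124 200 199 206  90  95  96  94 192 201 189 129 132 130 133 135 133 134 131 130 134 130 132 125]
 [136 148 203 204 183 184 187 194 206 205 207 209 130 131 133 134 133 131 134 137 133 126 196 198]
 [131 132 211 207 210 211 208 203 201 196 197 150 131 138 137 133 133 133 130 132 132 200 199 201]
 [134 139 135 190 200 201 202 204 210 215 138 135 133 126 129 125 129 131 130 203 204 199 198 204]]
[ 0.43445901 -0.24420969  0.082     ] [ 0.42856015 -0.22168822  0.112     ] 0.023281177788436642 104.6772858307441
[ 0.43245901 -0.24320969  1.9       ] 108.8619810748564 1.7026149
tab 0.4250233475310518 -0.22144479265943434
```

```bash
python3 -m jog '{"travel":[[-22,6,0],[0,0,-35],[0,0,-35],[0,0,-25],[0,0,-10]],"dr":[[0,0,2.5],[0,0,0],[0,0,0],[0,0,0],[0,0,0]],"jaw":[140,140,140,140,140]}'
python3 -m jog '{"travel":[[0,0,0],[0,0,0],[0,0,0]],"dr":[[0,0,0],[0,0,0],[0,0,0]],"jaw":[140,140,140]}'
python3 -m jog '{"travel":[[0,0,0],[0,0,0],[0,0,0],[0,0,0],[0,0,0]],"dr":[[0,0,0],[0,0,0],[0,0,0],[0,0,0],[0,0,0]],"jaw":[255,255,255,255,255]}' 90
python3 -m jog '{"travel":[[0,0,10],[0,0,30],[0,0,30],[0,0,30],[0,0,20]],"dr":[[0,0,0],[0,0,0],[0,0,0],[0,0,0],[0,0,0]],"jaw":[255,255,255,255,255]}'
python3 -m jog '{"travel":[[0,0,20],[0,0,0],[0,0,0]],"dr":[[0,0,0],[0,0,0],[0,0,0]],"jaw":[255,255,255]}'
python3 - <<'E'
from h import *
t,_=shot("top","t14")
w,s=shot("wrist","w15"); print(s["eef_pos"],Rn.from_quat(s["tcp_rot"]).as_matrix().round(3),s["qpos"])
E
```

```text
time: 38.23
eef_pos: [0.425, -0.2197, 0.1001]
tcp_rot: [0.99, 0.141, -0.002, -0.003]
contact_force: [-0.9, 0.1, -1.4]
opening: 0.453
time: 38.48
eef_pos: [0.4286, -0.2226, 0.106]
tcp_rot: [0.99, 0.14, 0.001, 0.001]
contact_force: [0.1, -0.2, -0.5]
opening: 0.449
time: 38.9
eef_pos: [0.4285, -0.222, 0.1057]
tcp_rot: [0.99, 0.14, 0.001, 0.001]
contact_force: [1.4, 1.7, 6.0]
opening: 0.072
time: 39.32
eef_pos: [0.4276, -0.222, 0.2272]
tcp_rot: [0.99, 0.14, 0.001, 0.001]
contact_force: [0.6, -0.2, -0.9]
opening: 0.073
time: 39.57
eef_pos: [0.4274, -0.2218, 0.2448]
tcp_rot: [0.99, 0.14, 0.001, 0.001]
contact_force: [-0.4, 0.1, -1.5]
opening: 0.08
[ 0.4267532  -0.22126822  0.24309994] [[ 0.961  0.278 -0.001]
 [ 0.278 -0.961  0.001]
 [-0.001 -0.001 -1.   ]] [-6.89649022e-01 -1.62841792e-01  2.02657335e+00 -3.05362433e-04
  1.27918530e+00  5.99699705e-01]
```

```bash
python3 -m jog '{"travel":[[0,0,20],[15,32.6,0],[15,32.6,0],[15,32.6,0],[15,32.6,0]],"dr":[[0,0,0],[0,0,6.2],[0,0,6.2],[0,0,6.2],[0,0,6.2]],"jaw":[255,255,255,255,255]}'
python3 -m jog '{"travel":[[15,32.6,0],[15,32.6,0],[15,32.6,0],[15,32.6,0],[15,32.6,0]],"dr":[[0,0,6.2],[0,0,6.2],[0,0,6.2],[0,0,6.2],[0,0,6.2]],"jaw":[255,255,255,255,255]}'
python3 -m jog '{"travel":[[15,32.6,0],[15,32.6,0],[14,32.6,0],[0,0,0],[0,0,0]],"dr":[[0,0,6.2],[0,0,6.2],[0,0,6.2],[0,0,0],[0,0,0]],"jaw":[255,255,255,255,255]}'
python3 - <<'E'
from h import *
s=get_state(); print(s["eef_pos"],Rn.from_quat(s["tcp_rot"]).as_matrix().round(3))
im=cv2.imread("pics/t14.png")[:,:,::-1].copy(); sc,_=shot("scene","s15"); cw,_=shot("wrist","w16")
# white cup rim in pot in t14: bright low-sat pixels
m=mask(im,0,180,0,110,256,40); 
for b in blobs(m,60):
    if np.hypot(*(b[2]-[208,164]))<25: print("white",b[1],b[2],back("top",b[2],.10)[0],back("top",b[2],.038)[0])
for b in blobs(mask(im,172,6,120,40),100): print("red",b[1],b[2],circ(back("top",contour(b[3]),.088),.058))
E
```

```text
time: 40.08
eef_pos: [0.4867, -0.0896, 0.2616]
tcp_rot: [0.936, 0.352, -0.002, -0.001]
contact_force: [1.3, -0.4, -1.0]
opening: 0.074
time: 40.5
eef_pos: [0.5616, 0.0736, 0.2612]
tcp_rot: [0.808, 0.59, -0.002, -0.001]
contact_force: [0.4, -1.0, 0.5]
opening: 0.073
time: 40.92
eef_pos: [0.6054, 0.171, 0.2606]
tcp_rot: [0.703, 0.711, -0.002, -0.002]
contact_force: [0.5, 0.7, -1.1]
opening: 0.077
[0.60538192 0.17103732 0.26063525] [[-0.012  1.    -0.005]
 [ 1.     0.012 -0.001]
 [-0.001 -0.005 -1.   ]]
white 658 [210.3 167.1] [0.61942099 0.16171663 0.1       ] [0.62967048 0.17127793 0.038     ]
red 437 [210.6 162.3] (array([0.62919619, 0.16909716]), np.float64(0.005212912264259212))
red 3126 [268.  240.9] (array([0.42962672, 0.00975435]), np.float64(0.05078014533448677))
```

```bash
python3 -m jog '{"travel":[[0,0,-30],[0,0,-30],[0,0,-25],[0,0,0],[0,0,0]],"dr":[[0,0,0],[0,0,0],[0,0,0],[0,0,0],[0,0,0]],"jaw":[255,255,255,255,255]}'
python3 -m jog '{"travel":[[0,0,-10],[0,0,-10],[0,0,0],[0,0,0]],"dr":[[0,0,0],[0,0,0],[0,0,0],[0,0,0]],"jaw":[255,255,255,255]}'
python3 -m jog '{"travel":[[0,0,-5],[0,0,0],[0,0,0]],"dr":[[0,0,0],[0,0,0],[0,0,0]],"jaw":[255,255,255]}'
python3 -m jog '{"travel":[[0,0,-3],[0,0,0],[0,0,0]],"dr":[[0,0,0],[0,0,0],[0,0,0]],"jaw":[255,255,255]}'
python3 -m jog '{"travel":[[0,0,-2],[0,0,0],[0,0,0]],"dr":[[0,0,0],[0,0,0],[0,0,0]],"jaw":[255,255,255]}'
```

```text
time: 41.43
eef_pos: [0.6048, 0.1682, 0.1771]
tcp_rot: [0.705, 0.71, -0.002, -0.001]
contact_force: [0.9, 0.5, -0.5]
opening: 0.074
time: 41.77
eef_pos: [0.6062, 0.1695, 0.159]
tcp_rot: [0.704, 0.71, -0.0, -0.0]
contact_force: [-0.8, -0.1, -0.6]
opening: 0.075
time: 42.02
eef_pos: [0.6063, 0.1697, 0.1541]
tcp_rot: [0.704, 0.71, -0.0, -0.0]
contact_force: [-0.3, 0.3, -1.0]
opening: 0.073
time: 42.27
eef_pos: [0.6062, 0.1697, 0.1509]
tcp_rot: [0.704, 0.71, -0.0, -0.0]
contact_force: [-0.0, 0.5, -0.5]
opening: 0.077
time: 42.52
eef_pos: [0.6062, 0.1696, 0.1489]
tcp_rot: [0.704, 0.71, -0.0, -0.0]
contact_force: [-0.4, 0.0, -1.1]
opening: 0.073
```

```bash
python3 -m jog '{"travel":[[0,0,-2],[0,0,0],[0,0,0]],"dr":[[0,0,0],[0,0,0],[0,0,0]],"jaw":[255,255,255]}'
python3 -m jog '{"travel":[[0,0,-2],[0,0,0],[0,0,0]],"dr":[[0,0,0],[0,0,0],[0,0,0]],"jaw":[255,255,255]}'
python3 -m jog '{"travel":[[0,0,-1.5],[0,0,0],[0,0,0]],"dr":[[0,0,0],[0,0,0],[0,0,0]],"jaw":[255,255,255]}'
```

```text
time: 42.77
eef_pos: [0.6062, 0.1696, 0.1469]
tcp_rot: [0.704, 0.71, -0.0, -0.0]
contact_force: [-0.0, 0.2, -0.3]
opening: 0.076
time: 43.02
eef_pos: [0.6062, 0.1696, 0.1448]
tcp_rot: [0.704, 0.71, -0.0, -0.0]
contact_force: [0.1, 0.5, -1.7]
opening: 0.077
time: 43.27
eef_pos: [0.6064, 0.1697, 0.144]
tcp_rot: [0.704, 0.71, 0.0, 0.0]
contact_force: [-0.7, 0.3, 1.5]
opening: 0.075
```

```bash
python3 -m jog '{"travel":[[0,0,0.5],[0,0,0],[0,0,0],[0,0,0],[0,0,20]],"dr":[[0,0,0],[0,0,0],[0,0,0],[0,0,0],[0,0,0]],"jaw":[180,140,140,140,140]}'
python3 -m jog '{"travel":[[0,0,35],[0,0,35],[0,0,20],[-20,35,0],[-20,35,0]],"dr":[[0,0,0],[0,0,0],[0,0,0],[0,0,0],[0,0,0]],"jaw":[140,140,140,140,140]}'
python3 -m jog '{"travel":[[-20,35,0],[-20,35,0],[-20,35,0],[-20,35,0],[-20,35,0]],"dr":[[0,0,0],[0,0,0],[0,0,0],[0,0,0],[0,0,0]],"jaw":[140,140,140,140,140]}'
python3 -m jog '{"travel":[[-20,35,0],[-20,35,0],[-20,35,0],[0,0,0],[0,0,0]],"dr":[[0,0,0],[0,0,0],[0,0,0],[0,0,0],[0,0,0]],"jaw":[140,140,140,140,140]}'
python3 - <<'E'
from h import *
t,s=shot("top","t16"); sc,_=shot("scene","s16"); print(s["eef_pos"],s["time"])
for n in ("top0","scene0","t16","s16"):
    im=cv2.imread(f"pics/{n}.png")[:,:,::-1].copy()
    print(n,"blue",[(b[1],b[2]) for b in blobs(mask(im,95,128,110,25),40)])
for b in blobs(mask(t,18,36,80,70),200): print("yel",b[1],b[2],circ(back("top",contour(b[3]),.018),.076))
for b in blobs(mask(t,8,21,100,100),150): print("orange",b[1],b[2],cv2.minAreaRect(back("top",contour(b[3]),0.029)[:,:2].astype(np.float32)*1000))
tr=[b for b in blobs(mask(t,172,5,120,70),400)]
for b in tr: print("red",b[1],b[2],cv2.minAreaRect(back("top",contour(b[3]),0.010)[:,:2].astype(np.float32)*1000))
z=np.zeros(t.shape[:2],np.uint8); z[200:255,205:280]=1
for b in blobs(mask(t,0,180,0,120,256,60)*z,150): print("steel",b[1],b[2],cv2.minAreaRect(back("top",contour(b[3]),0.020)[:,:2].astype(np.float32)*1000))
# predicted cup-d features versus scene and top edges: grey tab & rims
ci={n:camera_info(n) for n in ("top","scene")}
import h; h.camera_info=lambda n:ci[n]
th=np.linspace(0,2*np.pi,120)
for nm,im in (("top",t),("scene",sc)):
    g=cv2.cvtColor(im,cv2.COLOR_RGB2GRAY); big=cv2.resize(g,None,fx=4,fy=4,interpolation=cv2.INTER_CUBIC)
    dt=cv2.distanceTransform(255-cv2.Canny(big,30,80),cv2.DIST_L2,3)
    for cup,r,zt in (("a",.058,.088),("b",.046,.100),("d",.022,.120)):
        out=[]
        for dz in (0,.004,.008,.015,.025):
            best=min((np.minimum(dt[u[:,1],u[:,0]],12).mean(),round(x,4),round(y,4)) for x in np.arange(.617,.643,.002) for y in np.arange(.156,.184,.002)
              for u in [((proj(nm,np.c_[x+r*np.cos(th),y+r*np.sin(th),np.full(120,zt+dz)])+.5)*4-.5).round().astype(int)])
            out.append((dz,best))
        print(nm,cup,[(d,round(float(b[0]),2),float(b[1]),float(b[2])) for d,b in out])
E
```

```text
time: 43.68
eef_pos: [0.6034, 0.1692, 0.1593]
tcp_rot: [0.704, 0.71, -0.004, -0.003]
contact_force: [-0.2, 0.6, -1.0]
opening: 0.452
time: 44.1
eef_pos: [0.568, 0.2391, 0.257]
tcp_rot: [0.705, 0.709, 0.002, 0.001]
contact_force: [0.3, 1.0, -0.6]
opening: 0.453
time: 44.52
eef_pos: [0.4651, 0.4161, 0.2542]
tcp_rot: [0.704, 0.71, 0.0, 0.0]
contact_force: [-0.6, 0.5, -0.2]
opening: 0.448
time: 44.93
eef_pos: [0.4047, 0.5213, 0.2537]
tcp_rot: [0.702, 0.712, -0.0, 0.0]
contact_force: [0.1, -0.9, 0.2]
opening: 0.449
[0.40469638 0.52133208 0.25366925] 44.9333
top0 blue [(np.int32(202), array([360.8, 124.6]))]
scene0 blue [(np.int32(262), array([233.4,  10.6])), (np.int32(760), array([258.5,  14.3])), (np.int32(63), array([325.5,   1.9])), (np.int32(592), array([260.1, 340.7]))]
t16 blue [(np.int32(204), array([360.8, 124.6]))]
s16 blue [(np.int32(260), array([233.4,  10.5])), (np.int32(760), array([258.5,  14.4])), (np.int32(60), array([325.5,   1.8])), (np.int32(591), array([260.1, 340.6]))]
yel 456 [213.8 121.7] (array([0.82302248, 0.17745012]), np.float64(0.01416303922293699))
yel 2357 [
[... 1140 characters left out ...]
 0.93, 0.627, 0.168), (0.008, 1.09, 0.627, 0.168), (0.015, 0.93, 0.625, 0.166), (0.025, 0.9, 0.623, 0.166)]
top d [(0, 2.07, 0.621, 0.172), (0.004, 2.03, 0.619, 0.17), (0.008, 1.9, 0.619, 0.17), (0.015, 2.13, 0.617, 0.168), (0.025, 2.15, 0.617, 0.168)]
scene a [(0, 5.28, 0.639, 0.182), (0.004, 4.15, 0.617, 0.182), (0.008, 3.77, 0.621, 0.182), (0.015, 3.65, 0.627, 0.178), (0.025, 3.73, 0.633, 0.17)]
scene b [(0, 1.83, 0.631, 0.168), (0.004, 1.75, 0.633, 0.164), (0.008, 1.59, 0.635, 0.162), (0.015, 1.41, 0.639, 0.156), (0.025, 2.79, 0.637, 0.156)]
scene d [(0, 6.07, 0.621, 0.168), (0.004, 5.96, 0.617, 0.176), (0.008, 5.21, 0.633, 0.182), (0.015, 3.5, 0.643, 0.182), (0.025, 3.01, 0.643, 0.178)]
```

```bash
python3 -c "
from plant import *
print(sign_off())"
```

```text
the job is handed in; nothing more can be done
None
```

The job is finished and handed in at about 45 s of the 208 s allowed. The verdict isn't reported. One thing I could not confirm: whether the pry met the 1 N bar-to-lid force for step 1.

- **Pry:** I pried twice. The first time the blade tip ended right at the tongue's edge, though the tongue came out and stayed about 4–5 mm up. The second time I went in deeper and held it. The tongue was then up about 9 mm (needs 7 mm) and resting on the blade. The push back on the tool was about 3.6 N. The bar-to-lid force can't be read directly; I estimate about 1.3 N from the lid's weight.
- **Lid:** it lies rib up on the mat, within about 2 mm of the mat's centre.
- **Bar:** it is back in its red tray, about 25 mm from the tray's centre and within 2° of its length. I slid it 20 mm in the tray before gripping because it lay at the arm's inner reach limit.
- **Cups:** red, white and grey were there; no blue cup was seen in any view. Each was lowered until it touched, and its height at that point matched the floor below it to about 1 mm. They are nested in size order with tabs roughly 90° apart.
    - **Red and white:** both are within about 4 mm of the pot's axis.
    - **Grey:** its final position is less certain. The top view puts it about 8–10 mm off, inside the limits. The edge fit in the scene view was poor and didn't confirm it.
- **Bystanders:** the can's pixels did not move. I did not re-measure the sleeve and push block, but I felt no unexpected contact.

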